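# Put the gasket scrapers away in the latched blade locker

### The job

Put the sharp gasket scrapers that lie on the bench away in the green blade locker: press the safety catch down through the gap behind the door while pulling the door open, and swing it wide open. Slide every scraper, blade first, into a slot of its own until it is fully home, then shut the door so that the catch latches again. Leave the bearing race, the socket, the oil bottle and the can where they are.

Things in the scene. Friction and masses are not known exactly. Their poses are not given: they have to be found in the camera images.
- locker: Fixed green steel blade locker, 268 mm wide (y), 186 deep (x), 85 high. Origin: bench level, under the shut door's inner face, 127 mm from the free edge; x points from the door inwards, y to the hinge end, z up. Behind the door a bay open at the top, floor 45 mm up, x 0 to 99 mm, inner side walls at y = -122 and 136; behind it a roofed block (top 85 mm up) with four slots facing the door.
- door (a joint): Door angle, rad: 0 shut, grows as the free edge swings towards the robot, to 1.9. Flat green panel without handle, 268 mm wide, 43 high (45 to 88 mm above the bench), 12 thick; vertical hinge at the locker's +y end; stays where left (friction 0.12 N m). A hook near its free edge is held by the catch (2 mm play). Pushed shut with some 10 N at the free edge it rides over the catch and latches.
- door_hinge (a point): Point on the hinge axis, in the plane of the door's inner face, 66.5 mm above the bench (door's mid-height). Axes turn with the door: x is the inner face's normal (into the locker when shut; the outer face is at x = -12 mm), -y runs along the door to its free edge 268 mm away.
- door_edge (a point): Middle of the door's thickness at its free edge, on its top edge, 88 mm above the bench.
- catch (a joint): How far the safety catch is pressed down, m: 0 up, 0.014 at its stop. The door's hook is free from about 0.010. Spring: about 2.6 N at the start, 5.7 N at the stop; it springs back up.
- catch_pad (a point): Centre of the top of the catch's black pad, 32 mm (x) by 26, at rest 70 mm above the bench (18 mm below the door's top edge), in the gap behind the shut door, 4 to 36 mm behind its inner face; a housing (83 mm high) begins 42 mm behind the door, a hood 14 mm from the pad's centre on the -y side. Press it straight down through the gap, then push the door's inner face towards the robot.
- slot0 (a point): Centre of slot 0's mouth (counted from the catch's end; 44 mm pitch), 51.5 mm above the bench; x points into the slot. 38 mm wide, 13 high (from the bay floor up), 82 deep. A scraper fully home has its handle's front end against the block's face here and its handle on the bay floor (handle's centre 45 mm in front of the mouth, 57 mm above the bench). Any scraper may go in any slot.
- slot1 (a point): Centre of slot 1's mouth (counted from the catch's end; 44 mm pitch), 51.5 mm above the bench; x points into the slot. 38 mm wide, 13 high (from the bay floor up), 82 deep. A scraper fully home has its handle's front end against the block's face here and its handle on the bay floor (handle's centre 45 mm in front of the mouth, 57 mm above the bench). Any scraper may go in any slot.
- slot2 (a point): Centre of slot 2's mouth (counted from the catch's end; 44 mm pitch), 51.5 mm above the bench; x points into the slot. 38 mm wide, 13 high (from the bay floor up), 82 deep. A scraper fully home has its handle's front end against the block's face here and its handle on the bay floor (handle's centre 45 mm in front of the mouth, 57 mm above the bench). Any scraper may go in any slot.
- slot3 (a point): Centre of slot 3's mouth (counted from the catch's end; 44 mm pitch), 51.5 mm above the bench; x points into the slot. 38 mm wide, 13 high (from the bay floor up), 82 deep. A scraper fully home has its handle's front end against the block's face here and its handle on the bay floor (handle's centre 45 mm in front of the mouth, 57 mm above the bench). Any scraper may go in any slot.
- scraper0_grip (a point): Gasket scraper (all alike; 3 or 4 on the bench, else None), 120 g, lying flat: wooden handle 90 mm long, flat sides 18 mm apart, 24 mm high; steel blade 32 mm wide, 5 mm thick, sticks 70 mm out of the handle's front end, flush with its underside (last 6 mm: 24 mm wide). Point: handle's centre, 12 mm above what it lies on, 115 mm from the blade's tip; x to the tip, z up.
- scraper1_grip (a point): Gasket scraper (all alike; 3 or 4 on the bench, else None), 120 g, lying flat: wooden handle 90 mm long, flat sides 18 mm apart, 24 mm high; steel blade 32 mm wide, 5 mm thick, sticks 70 mm out of the handle's front end, flush with its underside (last 6 mm: 24 mm wide). Point: handle's centre, 12 mm above what it lies on, 115 mm from the blade's tip; x to the tip, z up.
- scraper2_grip (a point): Gasket scraper (all alike; 3 or 4 on the bench, else None), 120 g, lying flat: wooden handle 90 mm long, flat sides 18 mm apart, 24 mm high; steel blade 32 mm wide, 5 mm thick, sticks 70 mm out of the handle's front end, flush with its underside (last 6 mm: 24 mm wide). Point: handle's centre, 12 mm above what it lies on, 115 mm from the blade's tip; x to the tip, z up.
- scraper3_grip (a point): Gasket scraper (all alike; 3 or 4 on the bench, else None), 120 g, lying flat: wooden handle 90 mm long, flat sides 18 mm apart, 24 mm high; steel blade 32 mm wide, 5 mm thick, sticks 70 mm out of the handle's front end, flush with its underside (last 6 mm: 24 mm wide). Point: handle's centre, 12 mm above what it lies on, 115 mm from the blade's tip; x to the tip, z up.
- bearing_race: Steel bearing race, ring 56 mm across, 16 mm high, lying on the bench; bystander. Origin: centre of its underside.
- big_socket: Dark steel socket, cylinder 44 mm across, 50 mm high; bystander. Origin: centre of its underside.
- fork_oil: Grey oil bottle, 70 mm across, 190 mm high; bystander. Origin: centre of its underside.
- grease_can: Can, 76 mm across, 100 mm high; bystander. Origin: centre of its underside.
Not all that is in view belongs to the job. What is shaped like the part that bears scraper2_grip but blue is not meant.

How it is judged:
On the way, in this order (a step that is already met when the one before it is completed fails the run):
1. The door is pulled off the latch while the catch is held down (value of joint catch above 0.008 m and value of joint door above 0.025 rad), for 0.02 s.
2. The door stands wide open (value of joint door above 1.3 rad), for 0.2 s.
3. Every scraper present is home in a slot (x of scraper0_grip in the frame of locker between 0.044 and 0.062 m and y of scraper0_grip in the frame of locker between -0.054 and 0.11 m and z of scraper0_grip in the frame of locker between 0.05 and 0.066 m and angle between the x axis of each of scraper0_grip, scraper1_grip, scraper2_grip, scraper3_grip and the x axis of locker, either way round below 0.12 rad and x of scraper1_grip in the frame of locker between 0.044 and 0.062 m and y of scraper1_grip in the frame of locker between -0.054 and 0.11 m and z of scraper1_grip in the frame of locker between 0.05 and 0.066 m and x of scraper2_grip in the frame of locker between 0.044 and 0.062 m and y of scraper2_grip in the frame of locker between -0.054 and 0.11 m and z of scraper2_grip in the frame of locker between 0.05 and 0.066 m and x of scraper3_grip in the frame of locker between 0.044 and 0.062 m and y of scraper3_grip in the frame of locker between -0.054 and 0.11 m and z of scraper3_grip in the frame of locker between 0.05 and 0.066 m), for 0.2 s.
4. The door is shut and latched (value of joint door below 0.03 rad and value of joint catch below 0.004 m), for 0.2 s.
At the end, for the whole second after the job is handed in: Every scraper present lies in a slot with its handle within 10 mm of fully home and flat on the bay floor; the door is shut (under 0.03 rad) and the catch is up again (under 4 mm) (all of step 3 and all of step 4 and velocity of joint door below 0.05 rad/s); the robot touches nothing.
It fails at once if The bearing race is shifted by more than 60 mm or tipped over (distance of bearing_race from where it was at the start of the episode above 0.06 m or angle between bearing_race's own z axis and vertical above 0.6 rad).
It fails at once if The big socket is shifted by more than 60 mm or tipped over (distance of big_socket from where it was at the start of the episode above 0.06 m or angle between big_socket's own z axis and vertical above 0.6 rad).
It fails at once if The fork oil is shifted by more than 60 mm or tipped over (distance of fork_oil from where it was at the start of the episode above 0.06 m or angle between fork_oil's own z axis and vertical above 0.6 rad).
It fails at once if The grease can is shifted by more than 60 mm or tipped over (distance of grease_can from where it was at the start of the episode above 0.06 m or angle between grease_can's own z axis and vertical above 0.6 rad).
Of scraper0, scraper1, scraper2, scraper3 only 3 to 4 are there at a start; the rules pass over those that are not, and their reading is None.
At some moment in a run one of scraper0, scraper1, scraper2, scraper3 may be knocked a few centimetres aside while the robot is not near it.
Once in a run the grip may slacken for a moment while it holds something.
It also fails if it takes over 210 s, if anything falls off the work surface, if the arm or the gripper's body presses on something with over 40 N, if the wrist force passes 120 N, or if a joint passes its speed limit or range.

### The arm

A 6-joint arm with a two-finger parallel gripper is mounted at the origin on the work surface. World frame = base frame: x ahead of the robot, y to its left, z up, the work surface at z = 0. Lengths are in m, angles in rad, forces in N, time in s.
With the tool pointing down it reaches from about 0.3 to 0.875 m from the base axis. Payload 4.2 kg.
Tool frame: the origin (TCP) lies between the finger pads; the fingertips stand env.tcp_to_tips ahead of it and the grasp point (between the pads) lies 6 mm ahead of it (env.tcp_to_tips is the distance from the TCP to the fingertips, in m); z points along the fingers, y is the direction in which the jaws open and shut (so a half turn about z gives the same grasp; the last joint's range is limited). The gripper opens to 85 mm and grips with 20 to 120 N. Pads are 22 mm wide; open, the fingers measure 114 mm over their backs; the gripper's body (76 mm by 85 mm) begins 54 mm behind the grasp point. The pads swing forward as they close: fully open they stand 13 mm farther back than shut.
Start: joints at [1.089, 0.32, 1.565, -0, 1.257, -0.02], TCP at [0.256, 0.515, 0.256] pointing down, gripper open.
Joint ranges: [-3.11, 3.11], [-0.84, 2.01], [0.21, 2.61], [-1.34, 4.49], [0.05, 2.63], [-2.56, 2.56]. Speed limits (rad/s): [2.57, 2.57, 3.14, 3.14, 3.14, 3.14].

### API

Orientations are given as [roll, pitch, yaw] about the fixed x, y, z axes, in that order (R = Rz(yaw) Ry(pitch) Rx(roll)).
In Python, from workcell import env, eyes gives the robot as it stands. The module is installed in compiled form; this text tells all that it offers.
- The arm moves only by the tool drive_tool, never from a script. Its arguments are lists of equal length, an entry for each row: "delta_pos": the shift along the world's x, y, z scaled (see below), a list of three; "angular": the turn, a rotation vector about the world's x, y, z scaled (see below), a list of three; "claw": the opening, from -1 (shut) to 1 (fully open), so that 0 is half open. In form: {"delta_pos": [[x, y, z], ...], "angular": [[wx, wy, wz], ...], "claw": [claw, ...]}. A call has 1 to 20 rows; each row is the pose to reach, as a shift and turn from the pose commanded when the call began; what a row does not reach only later rows make up. The controller multiplies each number of a shift by 800 mm and each number of a turn by 60 degrees. A row lasts 1/10 s, in which the tool goes at most 50 mm and 8.59 degrees, less where a joint would pass 70% of its speed; a pose out of reach is approached as far as the arm can. A call with a number of a shift or a turn outside -1 to 1 is refused whole. A call with a gripper value outside its range is refused whole. The fingers move at their own pace and stop on an object; the grip force is fixed at half the most. Time passes only in rows, so rows that repeat a pose let the fingers close. It gives the time, the measured TCP pose, the force and the opening at its end, in the units of the state.
- env.state(): the state, without advancing time (a new reading comes with each control period).
- eyes.snapshot(name): name is "side" or "top" or "wrist"; returns (picture, depth): 400x640x3 uint8, red, green, blue; 400x640 float32, m along the optical axis (not along the pixel's ray), 0 where there is no reading.
- eyes.camera_model(name): a dict with "fx", "fy", "cx", "cy" (pixels), "k1" (the pictures are not rectified: a ray, as slopes to the right and down, at radius r is drawn at 1 + k1 r^2 times it, then the intrinsics apply), "rvec" (rotation vector, rad) and "tvec" (3), from world to camera coordinates, as OpenCV has them. Camera axes: x right, y down, z forward; pixel columns grow to the right and rows downward; lengths in m; the calibration is good to about 2 mm. A picture is of the moment at which its call begins: read the wrist's pose just before it. camera_model takes no time and is no camera call; for the wrist camera it gives the pose at the moment of the call.
- env.job_done(): hands the job in, once; it reports no verdict.
The state is a dict: "clock": time; "q": joint angles; "dq": joint speeds; "effort": joint torques, N m; "tcp_pos": TCP position; "eef_rot": TCP orientation; "wrist_force": force on the tool from outside, world axes, zero at the start; "wrist_torque": the same for the moment, N m; "finger_gap": finger opening in m.
Only numpy, scipy, OpenCV 4.12 (cv2) and the standard library are available. Lean on these libraries where they do the work, as an engineer would, in place of code of your own. Each camera call takes 0.05 s, during which the arm holds its last target.

## Working session

There is one attempt and no reset: what is moved stays moved. The work goes in short steps, Python scripts to look and compute and a tool call to move; the robot and the scene stay as the last step left them, time stands still between calls to the robot, and variables do not carry over. Pictures are saved under pics/ and viewed, and the job is handed in when it is done.

Besides the shell and the picture viewer there is one more tool, called after ">>>" in YAML: its name, and indented under it one key for each argument. drive_tool: Moves the arm, as the interface text tells. Its arguments: {"type":"object","properties":{"delta_pos":{"type":"array"},"angular":{"type":"array"},"claw":{"type":"array"}},"required":["delta_pos","angular","claw"]}

```bash
mkdir -p pics; ls; python3 - <<'E'
from workcell import env, eyes
import cv2
print(env.state(), env.tcp_to_tips)
for n in ["side","top","wrist"]:
    print(n, eyes.camera_model(n))
    p,d=eyes.snapshot(n)
    cv2.imwrite(f"pics/{n}0.png",p[:,:,::-1])
    import numpy as np; np.save(f"pics/{n}0d.npy",d)
E
```

```text
pics
{'clock': 0.0, 'q': array([ 1.08900930e+00,  3.20315526e-01,  1.56572747e+00, -8.12315650e-07,
        1.25738834e+00, -1.99938124e-02]), 'dq': array([-0.00109289,  0.00092005,  0.00051636, -0.00165943, -0.00099717,
        0.00112524]), 'effort': array([-1.47673418e-03, -4.15513945e+01, -2.34155649e+01, -1.17984359e-04,
        8.16461106e-03,  1.50816516e-05]), 'tcp_pos': array([0.25598166, 0.51437499, 0.25544984]), 'eef_rot': array([-3.13975432e+00, -3.59876946e-05,  2.67979966e+00]), 'wrist_force': array([ 0.44686326, -0.64505226, -0.14654675]), 'wrist_torque': array([0.04324291, 0.02021456, 0.04274483]), 'finger_gap': 0.08513184304621102} 0.025
side {'fx': 410.79388023131787, 'fy': 410.79388023131787, 'cx': 321.03764203360123, 'cy': 198.6745332666521, 'k1': 0.033912428213264234, 'rvec': array([ 2.12738257, -0.35032681,  0.15534505]), 'tvec': array([-0.4910158 ,  0.1522245 ,  1.14637926])}
top {'fx': 505.92572716410183, 'fy': 505.92572716410183, 'cx': 327.2953812946953, 'cy': 201.67883585298978, 'k1': -0.04573927453527504, 'rvec': array([ 2.16011921, -2.12631239,  0.15901995]), 'tvec': array([-0.05629696,  0.52886984,  1.68565341])}
wrist {'fx': 275.4624680936372, 'fy': 275.4624680936372, 'cx': 316.6081434547779, 'cy': 199.29813725265737, 'k1': -0.0010274354446399955, 'rvec': array([-2.46355609, -1.5254105 , -0.21139848]), 'tvec': array([-0.57449412, -0.03580141,  0.37842451])}
```

View pics/top0.png

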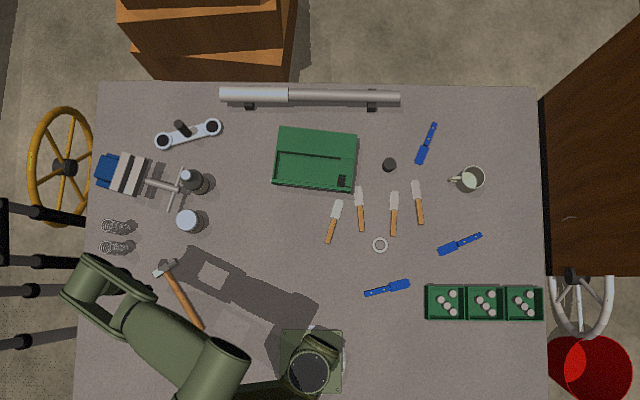

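View pics/side0.png

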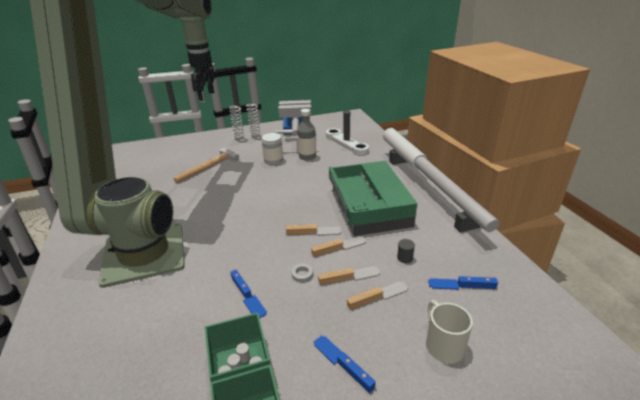

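View pics/wrist0.png

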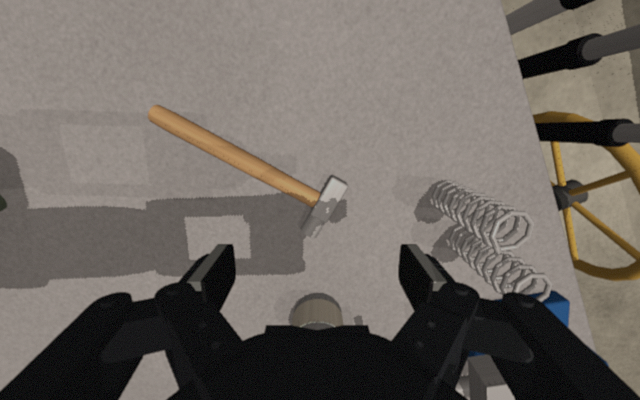

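```bash
cat > h.py <<'E'
from workcell import env, eyes
import numpy as np, cv2
def cam(n):
    m=eyes.camera_model(n); R=cv2.Rodrigues(np.array(m['rvec']))[0]; return m,R,np.array(m['tvec'])
def rays(c,px):
    m,R,t=c; px=np.atleast_2d(px).astype(float)
    d=np.stack([(px[:,0]-m['cx'])/m['fx'],(px[:,1]-m['cy'])/m['fy']],1); u=d.copy()
    for _ in range(20): u=d/(1+m['k1']*(u**2).sum(1,keepdims=True))
    v=np.c_[u,np.ones(len(u))]@R; return -R.T@t, v
def onplane(c,px,z):
    o,v=rays(c,px); s=(z-o[2])/v[:,2]; return o+s[:,None]*v
def proj(c,P):
    m,R,t=c; q=np.atleast_2d(P)@R.T+t; u=q[:,:2]/q[:,2:]; u=u*(1+m['k1']*(u**2).sum(1,keepdims=True))
    return np.c_[u[:,0]*m['fx']+m['cx'],u[:,1]*m['fy']+m['cy']]
def snap(n,tag):
    c=cam(n); p,d=eyes.snapshot(n); cv2.imwrite(f"pics/{tag}.png",p[:,:,::-1]); np.save(f"pics/{tag}_d.npy",d); return c,p,d
def handles(c,p,zt=0.024,minA=60):
    hsv=cv2.cvtColor(p,cv2.COLOR_RGB2HSV)
    m=cv2.inRange(hsv,(8,110,110),(22,255,255))
    out=[]
    for k in cv2.findContours(m,cv2.RETR_EXTERNAL,cv2.CHAIN_APPROX_NONE)[0]:
        if cv2.contourArea(k)<minA: continue
        out.append((k,))
    return m,out
E
python3 - <<'E'
from h import *
for n in ["top","side"]:
    c=cam(n); p=cv2.imread(f"pics/{n}0.png")[:,:,::-1].copy()
    m,ks=handles(c,p)
    for (k,) in ks:
        P=onplane(c,k[:,0,:],0.024 if n=="top" else .024)
        r=cv2.minAreaRect((P[:,:2]*1000).astype(np.float32))
        print(n,cv2.moments(k)['m00'],np.round(k[:,0].mean(0)),np.round(r[0],1),np.round(r[1],1),round(r[2],1))
p=cv2.imread("pics/top0.png")
cv2.imwrite("pics/c1.png",cv2.resize(p[110:265,260:450],None,fx=4,fy=4,interpolation=cv2.INTER_CUBIC)[:600,:800])
p=cv2.imread("pics/side0.png")
cv2.imwrite("pics/c2.png",cv2.resize(p[150:310,270:470],None,fx=4,fy=4,interpolation=cv2.INTER_CUBIC)[:600,:800])
E
```

```text
top 308.5 [183. 301.] [187.8 432. ] [228.9  21.1] 33.8
top 99.0 [330. 230.] [433.3 -59.2] [16.7 86.9] 74.2
top 90.0 [393. 222.] [ 463.6 -274.5] [15.7 86.9] 86.9
top 95.0 [360. 218.] [ 479.  -162.1] [87.  16.5] 5.6
top 91.0 [419. 211.] [ 504.7 -364.9] [84.7 17.1] 5.7
top 63.5 [ 76. 195.] [546.2 827.5] [131.9  43.4] 13.6
top 62.0 [ 59. 193.] [551.2 888. ] [ 13.6 121.2] 85.5
top 69.0 [ 88. 176.] [610.  793.4] [ 16.3 143.5] 87.2
top 72.5 [ 88. 141.] [738.9 804.9] [83.2 20.7] 15.8
top 102.0 [ 69. 137.] [750.3 873.5] [ 13.4 154.9] 86.2
top 548.5 [ 36. 154.] [687.7 983.6] [ 74.1 357.8] 83.3
top 796.0 [238.  56.] [1055.7  296.5] [ 61.5 344.9] 0.7
top 1346.5 [192.  11.] [1235.9  453. ] [ 88.8 594.7] 0.3
side 116.0 [364. 299.] [ 502.  -374.4] [83.7 24.6] 3.9
side 129.5 [335. 277.] [ 461.3 -289.4] [27.8 78.4] 74.5
side 105.0 [327. 248.] [ 477.4 -174.6] [79.8 29.3] 3.1
side 101.0 [301. 230.] [432.6 -73.8] [29.9 74.9] 75.7
side 488.0 [532. 225.] [1055.9 -278.6] [ 77.  199.2] 88.6
side 94.5 [201. 168.] [192.  410.6] [227.   24.5] 35.3
side 5837.0 [515. 114.] [1781.5  740.2] [1920.9  874.5] 55.0
```

View pics/c1.png

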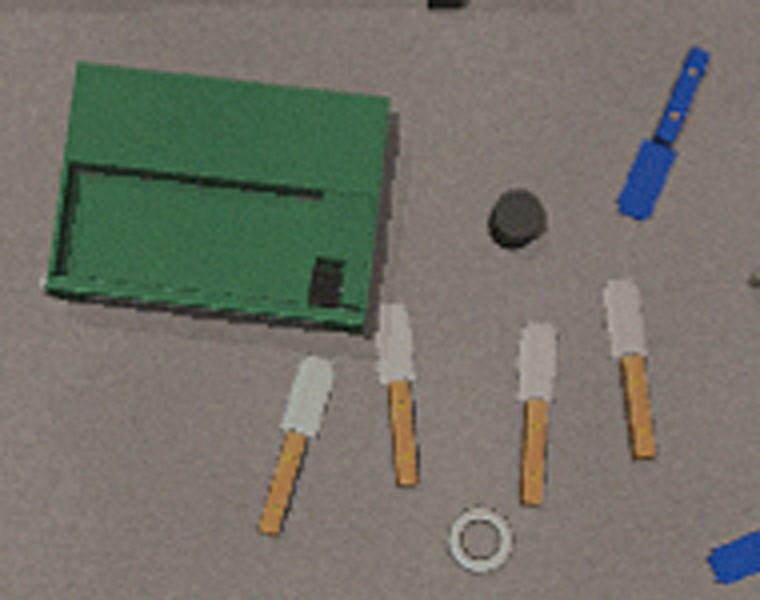

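View pics/c2.png

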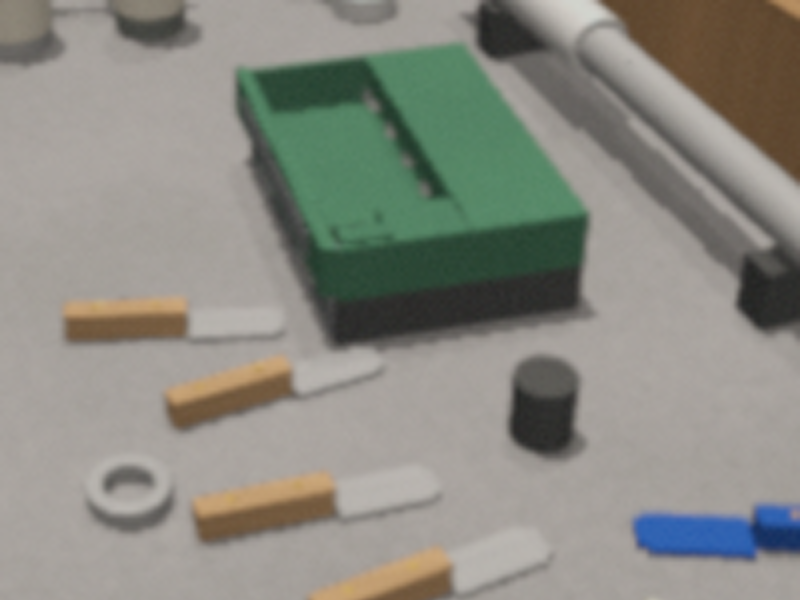

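```bash
python3 - <<'E'
from h import *
c=cam("top")
pts=np.array([[78,63],[390,98],[365,332],[47,292]])/4+[260,110]
P=onplane(c,pts,.085); print(np.round(P,4))
for i in range(4): print(np.linalg.norm(P[i]-P[(i+1)%4]))
print('pad',onplane(c,np.array([[328,285]])/4+[260,110],.07))
print(onplane(c,[[389.5,164]],.05), onplane(c,[[380,245]],.016))
s=cam("side")
pts=np.array([[365,50],[463,45],[583,215],[320,245],[237,70]])/4+[270,150]
print(onplane(s,pts,.085))
# wrist cam pose relative to tcp
w=cam("wrist"); st=env.state()
o=-w[1].T@w[2]; print('wristcam',o,st['tcp_pos'],w[1])
E
```

```text
[[ 0.7814  0.1186  0.085 ]
 [ 0.7548 -0.1468  0.085 ]
 [ 0.5533 -0.1273  0.085 ]
 [ 0.583   0.1384  0.085 ]]
0.26673050252446795
0.20237524913021873
0.26738790413867125
0.19937016038446298
pad [[ 0.59550555 -0.09647099  0.07      ]]
[[ 0.66219387 -0.25929649  0.05      ]] [[ 0.38644612 -0.2302653   0.016     ]]
[[ 0.70424232  0.13524743  0.085     ]
 [ 0.7843932   0.11448499  0.085     ]
 [ 0.75367278 -0.14604193  0.085     ]
 [ 0.56534045 -0.11716835  0.085     ]
 [ 0.59240326  0.14024094  0.085     ]]
wristcam [0.19442753 0.54552975 0.37316339] [0.25604246 0.51446904 0.25566634] [[ 0.44587107  0.89509666 -0.00098298]
 [ 0.86099421 -0.42858299  0.27387148]
 [ 0.24472016 -0.12295771 -0.9617658 ]]
```

Candidates (top view): orange‑handled scrapers at (330,230), (360,218), (393,222), (419,211), blades pointing away from the robot. The blue look‑alikes at (427,143), (460,243), (387,288) are decoys. The crops confirm the four orange ones. Next, a close wrist view of the locker.

>>> drive_tool:
  delta_pos:
    - [0.1, -0.1, 0.06]
    - [0.55, -0.64, 0.06]
    - [0.55, -0.64, 0.06]
    - [0.55, -0.64, 0.06]
    - [0.55, -0.64, 0.06]
    - [0.55, -0.64, 0.06]
    - [0.55, -0.64, 0.06]
    - [0.55, -0.64, 0.06]
    - [0.55, -0.64, 0.06]
    - [0.55, -0.64, 0.06]
    - [0.55, -0.64, 0.06]
    - [0.55, -0.64, 0.06]
    - [0.55, -0.64, 0.06]
    - [0.55, -0.64, 0.06]
    - [0.55, -0.64, 0.06]
    - [0.55, -0.64, 0.06]
    - [0.55, -0.64, 0.06]
    - [0.55, -0.64, 0.06]
  angular:
    - [0, 0, 0.34]
    - [0, 0, 0.34]
    - [0, 0, 0.34]
    - [0, 0, 0.34]
    - [0, 0, 0.34]
    - [0, 0, 0.34]
    - [0, 0, 0.34]
    - [0, 0, 0.34]
    - [0, 0, 0.34]
    - [0, 0, 0.34]
    - [0, 0, 0.34]
    - [0, 0, 0.34]
    - [0, 0, 0.34]
    - [0, 0, 0.34]
    - [0, 0, 0.34]
    - [0, 0, 0.34]
    - [0, 0, 0.34]
    - [0, 0, 0.34]
  claw: [1, 1, 1, 1, 1, 1, 1, 1, 1, 1, 1, 1, 1, 1, 1, 1, 1, 1]

```text
clock: 1.95
tcp_pos: [0.6955, 0.0041, 0.3047]
eef_rot: [3.141, -0.0, 3.037]
wrist_force: [0.3, -0.0, -0.1]
finger_gap: 0.0851
```

```bash
python3 - <<'E'
from h import *
import pickle
st=env.state(); print(st['tcp_pos'],st['eef_rot'],st['clock'],st['q'])
c,p,d=snap("wrist","w1"); pickle.dump(c,open("pics/w1_c.pkl","wb"))
E
```

```text
[0.69548224 0.00407817 0.30466125] [ 3.14124961e+00 -1.56013672e-04  3.03740234e+00] 1.95 [-1.08222221e-02  4.97383752e-01  1.16306221e+00  3.57527339e-04
  1.48127005e+00 -1.47746019e+00]
```

View pics/w1.png

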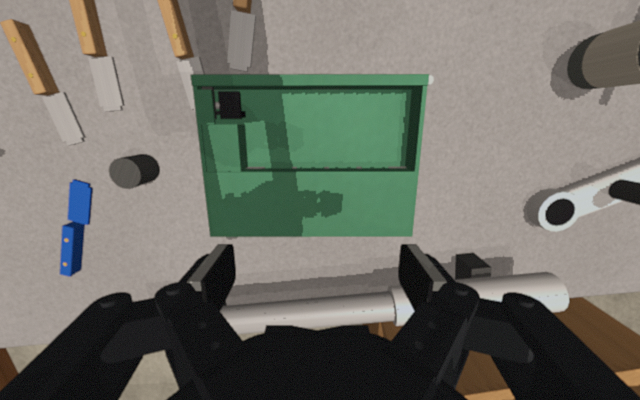

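```bash
python3 - <<'E'
import cv2
p=cv2.imread("pics/w1.png")
cv2.imwrite("pics/c3.png",cv2.resize(p[65:245,185:440],None,fx=3,fy=3,interpolation=cv2.INTER_CUBIC))
cv2.imwrite("pics/c4.png",cv2.resize(p[65:140,185:285],None,fx=8,fy=8,interpolation=cv2.INTER_CUBIC))
E
```

```text
(no output)
```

View pics/c3.png

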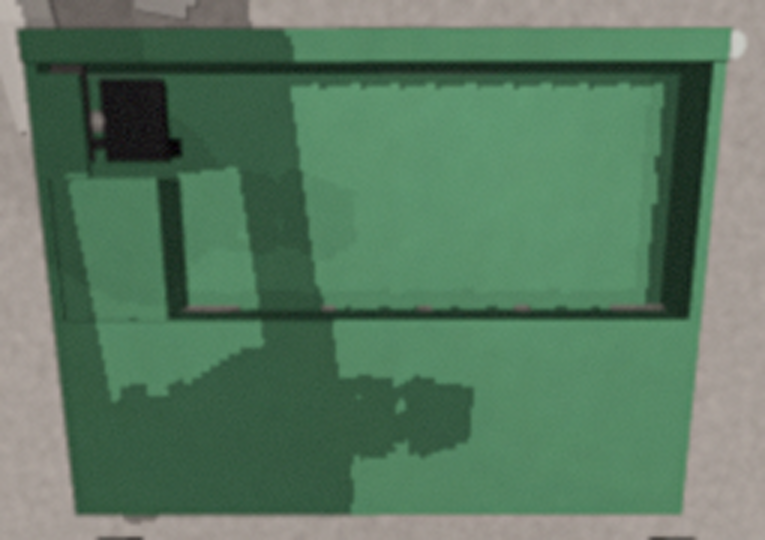

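View pics/c4.png

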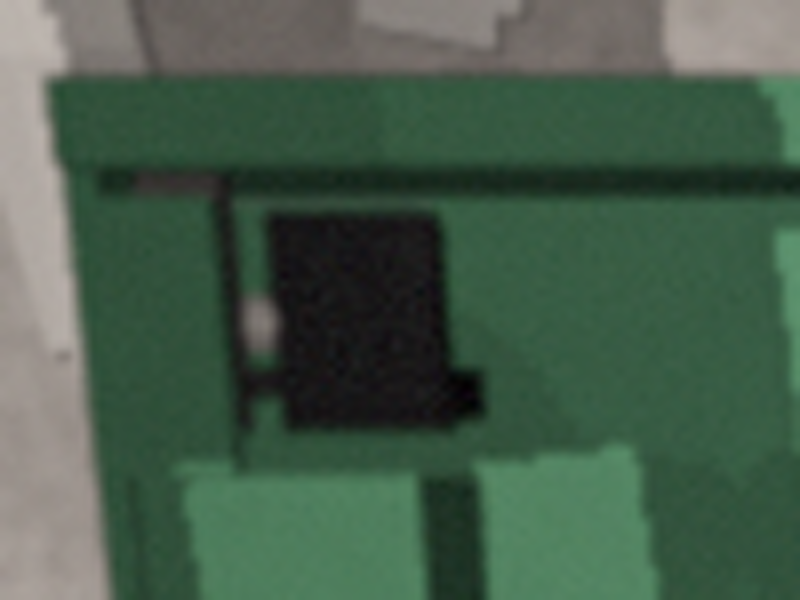

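```bash
cat >> h.py <<'E'
E
python3 - <<'E'
from h import *
import pickle
c=pickle.load(open("pics/w1_c.pkl","rb"))
A=lambda pts,f,z: onplane(c,np.array(pts)/f+[185,65],z)
door=A([[20,30],[731,30],[731,60],[26,60]],3,.088); back=A([[76,514],[683,514]],3,.085)
pad=A([[268,212],[438,212],[455,428],[285,428]],8,.070); mouth=A([[168,318],[690,318]],3,.085)
print(np.round(door,4),np.round(back,4),np.round(pad,4),np.round(mouth,4),sep="\n")
dv=door[1]-door[0]; bv=back[1]-back[0]
for v in(dv,bv): print(np.linalg.norm(v), np.arctan2(-v[0],v[1]))
print(pad.mean(0))
# fit: locker coords
from scipy.optimize import least_squares
W=np.r_[door[:2],back,mouth[1:],pad.mean(0)[None]][:,:2]
L=np.array([[-12,-127],[-12,141],[186,-127],[186,141],[99,136],[20,np.nan]])/1000
def res(p):
    R=np.array([[np.cos(p[2]),-np.sin(p[2])],[np.sin(p[2]),np.cos(p[2])]])
    l=(W-p[:2])@R; return l
def f(p): return np.nan_to_num((res(p)-L)).ravel()
s=least_squares(f,[.578,-.002,-.1]); print(s.x); print(np.round(res(s.x)*1000,1))
E
```

```text
[[ 0.5633 -0.1223  0.088 ]
 [ 0.5909  0.1412  0.088 ]
 [ 0.6014  0.1413  0.088 ]
 [ 0.5737 -0.1224  0.088 ]]
[[ 0.7584 -0.1437  0.085 ]
 [ 0.7864  0.1226  0.085 ]]
[[ 0.5811 -0.1017  0.07  ]
 [ 0.5837 -0.0764  0.07  ]
 [ 0.6146 -0.0794  0.07  ]
 [ 0.6119 -0.1053  0.07  ]]
[[ 0.6765 -0.0877  0.085 ]
 [ 0.6989  0.1263  0.085 ]]
0.26498219610342255 -0.10441768650047112
0.26778500523032406 -0.10478575332475104
[ 0.59780514 -0.09072756  0.07      ]
[ 0.58727016  0.0013802  -0.10294775]
[[ -11.1 -125.5]
 [ -10.8  139.5]
 [ 185.1 -126.7]
 [ 185.6  141. ]
 [  98.2  135.7]
 [  19.9  -90.5]]
```

>>> drive_tool:
  delta_pos:
    - [-0.125, -0.111, 0]
    - [-0.125, -0.111, 0]
    - [-0.125, -0.111, 0]
    - [-0.125, -0.111, -0.1]
    - [-0.125, -0.111, -0.218]
    - [-0.125, -0.111, -0.218]
    - [-0.125, -0.111, -0.218]
    - [-0.125, -0.111, -0.218]
    - [-0.125, -0.111, -0.218]
    - [-0.125, -0.111, -0.218]
  angular:
    - [0, 0, 0]
    - [0, 0, 0]
    - [0, 0, 0]
    - [0, 0, 0]
    - [0, 0, 0]
    - [0, 0, 0]
    - [0, 0, 0]
    - [0, 0, 0]
    - [0, 0, 0]
    - [0, 0, 0]
  claw: [-1, -1, -1, -1, -1, -1, -1, -1, -1, -1]

```text
clock: 3.0
tcp_pos: [0.5977, -0.0859, 0.1324]
eef_rot: [-3.141, 0.005, 3.036]
wrist_force: [0.4, 0.2, 0.3]
finger_gap: -0.0002
```

```bash
python3 - <<'E'
from h import *
st=env.state(); print(st['tcp_pos'],st['eef_rot'],st['wrist_force'],st['finger_gap'])
c,p,d=snap("wrist","w2")
c,p,d=snap("side","s2")
cv2.imwrite("pics/c5.png",cv2.resize(p[100:260,310:470],None,fx=3.7,fy=3.7,interpolation=cv2.INTER_CUBIC))
E
```

```text
[ 0.59770028 -0.0858707   0.13243466] [-3.14143587  0.00474936  3.03642893] [0.40796035 0.19816851 0.32556053] -0.00016192294478765642
```

View pics/w2.png

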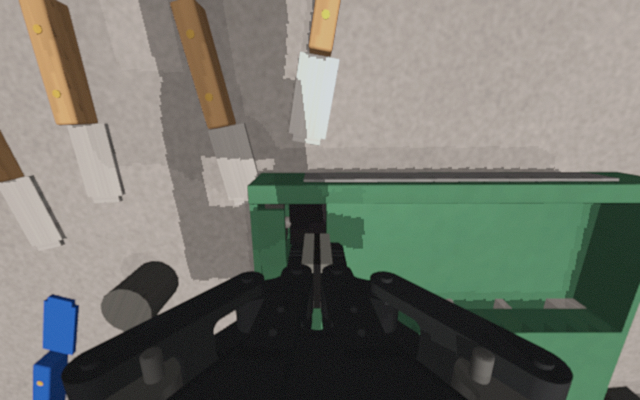

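View pics/c5.png

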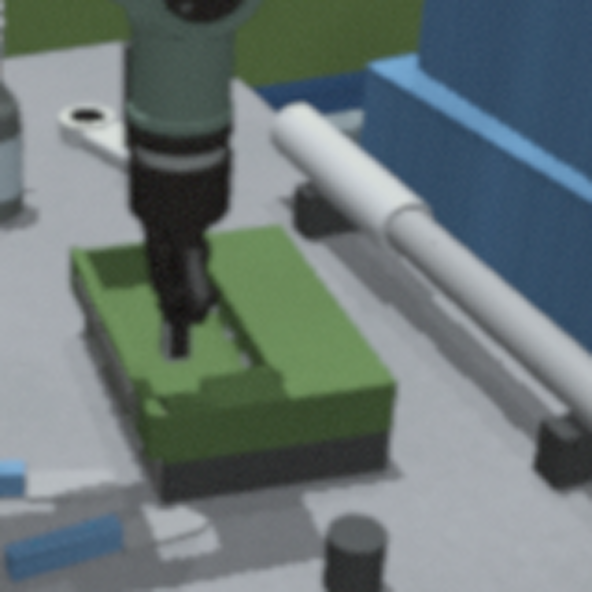

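>>> drive_tool:
  delta_pos:
    - [0, 0, -0.015]
    - [0, 0, -0.03]
    - [0, 0, -0.039]
    - [0, 0, -0.039]
    - [0, 0, -0.039]
  angular:
    - [0, 0, 0]
    - [0, 0, 0]
    - [0, 0, 0]
    - [0, 0, 0]
    - [0, 0, 0]
  claw: [-1, -1, -1, -1, -1]

```text
clock: 3.6
tcp_pos: [0.5961, -0.086, 0.0982]
eef_rot: [3.141, -0.001, 3.036]
wrist_force: [-0.4, -0.3, -0.7]
finger_gap: -0.0
```

>>> drive_tool:
  delta_pos:
    - [0, 0, -0.007]
    - [0, 0, -0.014]
    - [0, 0, -0.019]
    - [0, 0, -0.019]
    - [0, 0, -0.019]
  angular:
    - [0, 0, 0]
    - [0, 0, 0]
    - [0, 0, 0]
    - [0, 0, 0]
    - [0, 0, 0]
  claw: [-1, -1, -1, -1, -1]

```text
clock: 4.1
tcp_pos: [0.597, -0.0861, 0.0841]
eef_rot: [-3.142, 0.002, 3.036]
wrist_force: [2.1, -0.7, 3.5]
finger_gap: 0.0003
```

>>> drive_tool:
  delta_pos:
    - [0, 0, -0.004]
    - [0, 0, -0.004]
    - [0, 0, -0.004]
    - [0, 0, -0.004]
  angular:
    - [0, 0, 0]
    - [0, 0, 0]
    - [0, 0, 0]
    - [0, 0, 0]
  claw: [-1, -1, -1, -1]

```text
clock: 4.5
tcp_pos: [0.597, -0.0862, 0.0811]
eef_rot: [-3.142, 0.002, 3.036]
wrist_force: [2.0, -1.0, 5.7]
finger_gap: 0.0004
```

```bash
python3 - <<'E'
from h import *
for i in range(3):
    c,p,d=snap("wrist","w3"); st=env.state(); print(st['tcp_pos'],st['wrist_force'],st['wrist_torque'])
E
```

```text
[ 0.59703946 -0.08616554  0.08113112] [ 2.09016975 -0.12968014  5.62824725] [-0.04225027 -0.30798873  0.02640806]
[ 0.59704027 -0.08618151  0.08114375] [ 1.73343825 -0.24352813  5.3492927 ] [-0.07008075 -0.3273598  -0.02625799]
[ 0.59705973 -0.08619543  0.08114764] [ 2.40063907 -0.20351592  5.62556433] [-0.08195358 -0.27584742 -0.00623788]
```

View pics/w3.png

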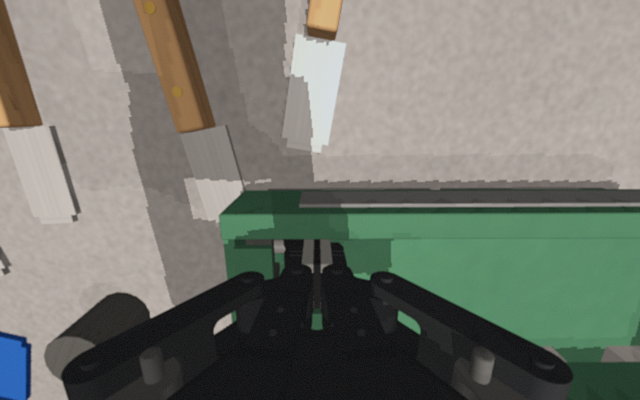

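>>> drive_tool:
  delta_pos:
    - [-0.005, 0.0005, 0]
    - [-0.01, 0.001, 0]
    - [-0.015, 0.0015, 0]
    - [-0.02, 0.002, 0]
    - [-0.025, 0.0025, 0]
    - [-0.025, 0.0025, 0]
  angular:
    - [0, 0, 0]
    - [0, 0, 0]
    - [0, 0, 0]
    - [0, 0, 0]
    - [0, 0, 0]
    - [0, 0, 0]
  claw: [-1, -1, -1, -1, -1, -1]

```text
clock: 5.25
tcp_pos: [0.577, -0.0841, 0.0812]
eef_rot: [3.142, 0.003, 3.036]
wrist_force: [3.1, -0.8, 5.2]
finger_gap: -0.0002
```

```bash
python3 - <<'E'
from h import *
c,p,d=snap("wrist","w4"); st=env.state(); print(st['tcp_pos'],st['wrist_force'],st['wrist_torque'])
E
```

```text
[ 0.5770227  -0.08409872  0.08116175] [ 2.82390815 -0.0398745   5.16248387] [-0.05442815 -0.5715469   0.02430923]
```

View pics/w4.png

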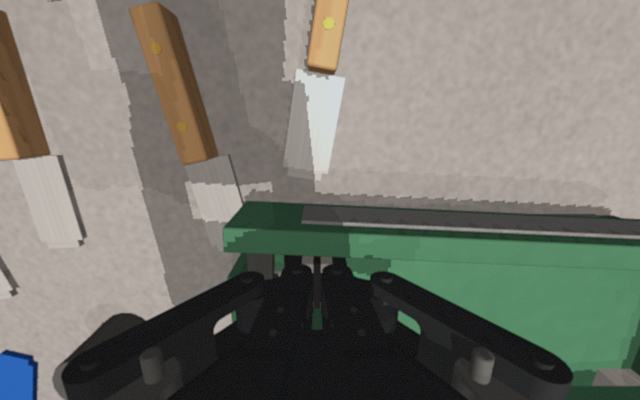

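```bash
python3 - <<'E'
import numpy as np
H=np.array([.6018,.1417])
def pos(t,r=.222,s=.0125):
    a=-1.674-t; b=-.103-t
    return H+r*np.array([np.cos(a),np.sin(a)])+s*np.array([np.cos(b),np.sin(b)])
base=np.array([.5755,-.0830]); 
print(pos(.06))
T=[.1,.18,.28,.38,.48,.58,.68,.78,.88,.88]
for t in T: print(t,np.round((pos(t)-base)/.8,3), round(-(t-.06)/1.0472,3))
b=pos(.88); print()
for t in [.98,1.08,1.18,1.28,1.38,1.48,1.58,1.65,1.65]: print(t,np.round((pos(t)-b)/.8,3), round(-(t-.88)/1.0472,3))
E
```

```text
[ 0.57806372 -0.07937851]
0.1 [-0.008  0.006] -0.038
0.18 [-0.03  0.01] -0.115
0.28 [-0.056  0.018] -0.21
0.38 [-0.082  0.028] -0.306
0.48 [-0.107  0.041] -0.401
0.58 [-0.13   0.056] -0.497
0.68 [-0.152  0.073] -0.592
0.78 [-0.172  0.093] -0.688
0.88 [-0.189  0.114] -0.783
0.88 [-0.189  0.114] -0.783

0.98 [-0.016  0.023] -0.095
1.08 [-0.029  0.047] -0.191
1.18 [-0.039  0.073] -0.286
1.28 [-0.047  0.1  ] -0.382
1.38 [-0.053  0.127] -0.477
1.48 [-0.055  0.155] -0.573
1.58 [-0.055  0.182] -0.668
1.65 [-0.053  0.202] -0.735
1.65 [-0.053  0.202] -0.735
```

>>> drive_tool:
  delta_pos:
    - [-0.01, 0.005, 0]
    - [-0.03, 0.01, 0]
    - [-0.056, 0.018, 0]
    - [-0.082, 0.028, 0]
    - [-0.107, 0.041, 0]
    - [-0.13, 0.056, 0]
    - [-0.152, 0.073, 0]
    - [-0.172, 0.093, 0]
    - [-0.189, 0.114, 0]
    - [-0.189, 0.114, 0]
  angular:
    - [0, 0, -0.04]
    - [0, 0, -0.115]
    - [0, 0, -0.21]
    - [0, 0, -0.306]
    - [0, 0, -0.4]
    - [0, 0, -0.497]
    - [0, 0, -0.592]
    - [0, 0, -0.688]
    - [0, 0, -0.783]
    - [0, 0, -0.783]
  claw: [-1, -1, -1, -1, -1, -1, -1, -1, -1, -1]

```text
clock: 6.3
tcp_pos: [0.421, 0.0083, 0.0794]
eef_rot: [-3.137, -0.004, 2.217]
wrist_force: [-0.8, 0.1, -0.8]
finger_gap: -0.0002
```

```bash
python3 - <<'E'
from h import *
c,p,d=snap("top","t5"); st=env.state(); print(st['tcp_pos'],st['eef_rot'],st['wrist_force'],st['wrist_torque'],st['q'])
cv2.imwrite("pics/c6.png",cv2.resize(p[110:265,250:450,::-1],None,fx=4,fy=4,interpolation=cv2.INTER_CUBIC)[:600,:800])
E
```

```text
[0.42293767 0.00762706 0.07977069] [-3.13872239e+00 -2.12308371e-03  2.21899439e+00] [ 0.83258902 -0.48995711  0.47795154] [ 0.0209416   0.02674974 -0.02807562] [-9.10749142e-03  2.95245631e-01  2.13936560e+00 -1.11887601e-04
  7.10550823e-01 -6.57223662e-01]
```

View pics/c6.png

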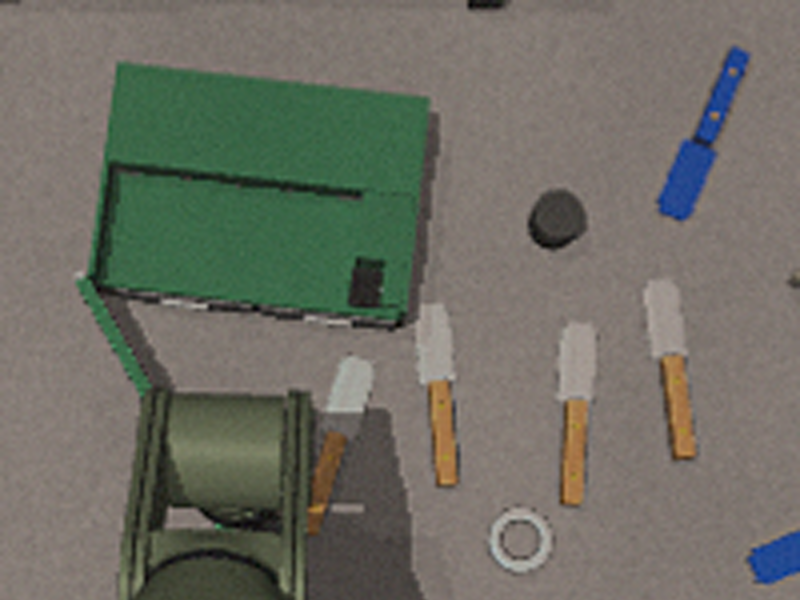

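Door is at about 1 rad. Continuing the swing.

>>> drive_tool:
  delta_pos:
    - [-0.016, 0.023, 0]
    - [-0.029, 0.047, 0]
    - [-0.039, 0.073, 0]
    - [-0.047, 0.1, 0]
    - [-0.053, 0.127, 0]
    - [-0.055, 0.155, 0]
    - [-0.055, 0.182, 0]
    - [-0.053, 0.202, 0]
    - [-0.053, 0.202, 0]
    - [-0.053, 0.202, 0]
  angular:
    - [0, 0, -0.095]
    - [0, 0, -0.19]
    - [0, 0, -0.286]
    - [0, 0, -0.382]
    - [0, 0, -0.477]
    - [0, 0, -0.573]
    - [0, 0, -0.668]
    - [0, 0, -0.735]
    - [0, 0, -0.735]
    - [0, 0, -0.735]
  claw: [-1, -1, -1, -1, -1, -1, -1, -1, -1, -1]

```text
clock: 7.35
tcp_pos: [0.3826, 0.1683, 0.08]
eef_rot: [-3.141, 0.001, 1.449]
wrist_force: [-0.6, 0.2, 0.0]
finger_gap: -0.0001
```

```bash
python3 - <<'E'
from h import *
c,p,d=snap("top","t6"); st=env.state(); print(st['tcp_pos'],st['eef_rot'],st['wrist_force'],st['q'])
cv2.imwrite("pics/c7.png",cv2.resize(p[110:265,250:450,::-1],None,fx=4,fy=4,interpolation=cv2.INTER_CUBIC)[:600,:800])
E
```

```text
[0.38246433 0.16798594 0.08003692] [-3.14061922e+00  8.85928593e-04  1.44778872e+00] [-0.85146396  0.40409734 -0.35112154] [ 3.86529582e-01  2.87296147e-01  2.15163079e+00 -4.61308585e-04
  7.03947679e-01  5.09889461e-01]
```

View pics/c7.png

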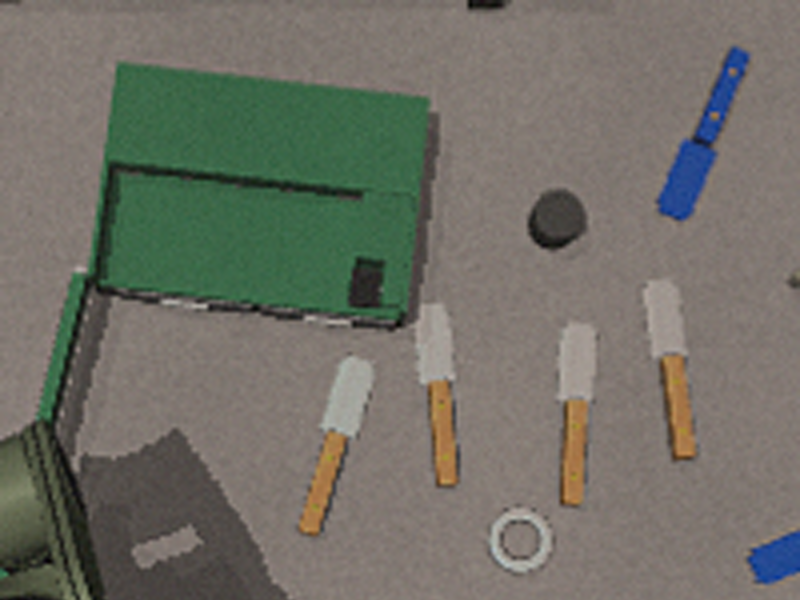

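>>> drive_tool:
  delta_pos:
    - [0.0, -0.05, 0]
    - [0, -0.06, 0.06]
    - [0, -0.1, 0.12]
    - [0, -0.2, 0.2]
    - [0, -0.3, 0.21]
    - [0, -0.4, 0.21]
    - [0, -0.46, 0.21]
    - [0, -0.46, 0.21]
    - [0, -0.46, 0.21]
  angular:
    - [0, 0, 0]
    - [0, 0, 0]
    - [0, 0, -0.1]
    - [0, 0, -0.24]
    - [0, 0, -0.38]
    - [0, 0, -0.52]
    - [0, 0, -0.66]
    - [0, 0, -0.75]
    - [0, 0, -0.75]
  claw: [-1, -1, -1, 0, 1, 1, 1, 1, 1]

```text
clock: 8.3
tcp_pos: [0.3811, -0.1929, 0.2475]
eef_rot: [3.142, -0.0, 0.659]
wrist_force: [1.8, 0.0, 0.1]
finger_gap: 0.0849
```

>>> drive_tool:
  delta_pos:
    - [0, 0, 0]
    - [0, 0, 0]
    - [0, 0, 0]
    - [0, 0, 0]
    - [0, 0, 0]
    - [0, 0, 0]
    - [0, 0, 0]
  angular:
    - [0, 0, -0.14]
    - [0, 0, -0.28]
    - [0, 0, -0.42]
    - [0, 0, -0.56]
    - [0, 0, -0.7]
    - [0, 0, -0.73]
    - [0, 0, -0.73]
  claw: [1, 1, 1, 1, 1, 1, 1]

```text
clock: 9.0
tcp_pos: [0.3816, -0.1908, 0.2469]
eef_rot: [-3.142, 0.001, -0.104]
wrist_force: [0.8, 0.2, -0.1]
finger_gap: 0.0854
```

```bash
python3 - <<'E'
from h import *
import pickle
c,p,d=snap("wrist","w7"); pickle.dump(c,open("pics/w7_c.pkl","wb"));st=env.state(); print(st['clock'],st['tcp_pos'],st['eef_rot'],st['wrist_force'],st['q'])
m,ks=handles(c,p,minA=400)
for (k,) in ks:
    r=cv2.minAreaRect(k); print(np.round(r[0]),np.round(r[1]),r[2])
E
```

```text
9.05 [ 0.38180478 -0.19075054  0.24698348] [-3.14155061e+00  7.48108908e-04 -1.03268653e-01] [-0.02598052  0.25885053  0.04676817] [-4.90109919e-01  9.21384397e-02  1.88859024e+00 -2.65200426e-04
  1.16157268e+00  1.18406069e+00]
[206. 145.] [14. 73.] 3.012787342071533
[380.  99.] [80. 15.] 90.0
[283.  96.] [80. 15.] 77.47119140625
[458.  52.] [87. 16.] 85.60128784179688
```

View pics/w7.png

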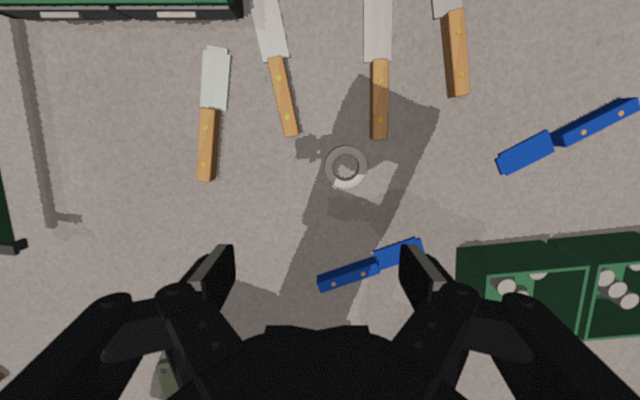

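```bash
cat >> h.py <<'E'
def rects(c,p,zt=.024,minA=400,lo=(8,90,60)):
    hsv=cv2.cvtColor(np.ascontiguousarray(p),cv2.COLOR_RGB2HSV); m=cv2.inRange(hsv,lo,(24,255,255))
    m=cv2.morphologyEx(m,cv2.MORPH_CLOSE,np.ones((3,3)))
    for k in cv2.findContours(m,cv2.RETR_EXTERNAL,cv2.CHAIN_APPROX_NONE)[0]:
        if cv2.contourArea(k)<minA: continue
        P=onplane(c,k[:,0,:],zt)[:,:2]*1000
        r=cv2.minAreaRect(P.astype(np.float32)); b=cv2.boxPoints(r)
        e=[b[1]-b[0],b[2]-b[1]]; v=max(e,key=np.linalg.norm); v=v*np.sign(v[0])
        print(np.round(k[:,0].mean(0)),'ctr',np.round(r[0],1),'size',np.round(sorted(r[1]),1),'heading',round(float(np.arctan2(v[1],v[0])),3))
E
python3 - <<'E'
from h import *
import pickle
c=pickle.load(open("pics/w7_c.pkl","rb"))
p=cv2.imread("pics/w7.png")[:,:,::-1].copy()
rects(c,p)
E
```

```text
[207. 143.] ctr [435.7 -62.7] size [23.5 89.1] heading -0.277
[379.  99.] ctr [ 466.2 -272.2] size [20.3 88.5] heading -0.054
[283.  96.] ctr [ 481.  -162.4] size [18.4 88.1] heading 0.096
[455.  53.] ctr [ 505.9 -359.4] size [25.8 88.5] heading 0.123
```

```bash
cat >> h.py <<'E'
LO=np.array([.5873,.0014]); LY=-.103
def L2W(x,y,z):
    return np.array([LO[0]+x*np.cos(LY)-y*np.sin(LY),LO[1]+x*np.sin(LY)+y*np.cos(LY),z])
E
python3 - <<'E'
from h import *
import pickle
c=pickle.load(open("pics/w1_c.pkl","rb")); p=cv2.imread("pics/w1.png")[120:180,240:430]
p=cv2.resize(p,None,fx=4,fy=4,interpolation=cv2.INTER_CUBIC)
for y in [-38,6,50,94]:
    for s in(-19,19):
        for z in (.045,.058):
            q=(proj(c,L2W(.099,(y+s)/1000,z))[0]-[240,120])*4; cv2.circle(p,tuple(int(v) for v in q),3,(0,0,255) if s<0 else (255,0,0),1)
cv2.imwrite("pics/c8.png",p)
s=cam("side"); p=cv2.imread("pics/side0.png")[160:220,330:420]
p=cv2.resize(p,None,fx=8,fy=8,interpolation=cv2.INTER_CUBIC)
for y in [-38,6,50,94]:
    for sg in(-19,19):
        for z in (.045,.058):
            q=(proj(s,L2W(.099,(y+sg)/1000,z))[0]-[330,160])*8; cv2.circle(p,tuple(int(v) for v in q),3,(0,0,255) if sg<0 else (255,0,0),1)
cv2.imwrite("pics/c9.png",p)
E
```

```text
(no output)
```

View pics/c8.png

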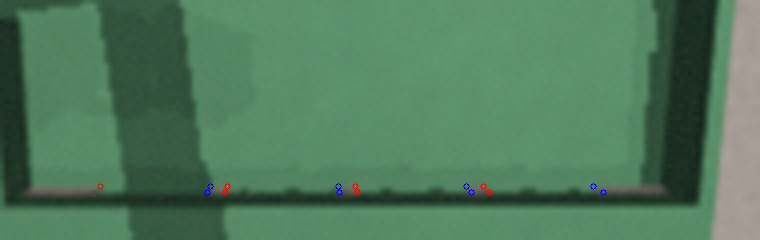

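View pics/c9.png

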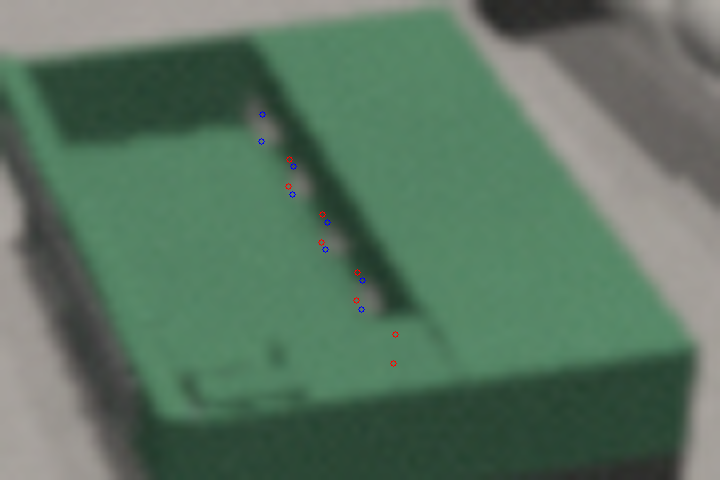

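>>> drive_tool:
  delta_pos:
    - [0.068, 0.164, -0.09]
    - [0.068, 0.164, -0.159]
    - [0.068, 0.164, -0.159]
    - [0.068, 0.164, -0.159]
    - [0.068, 0.164, -0.159]
    - [0.068, 0.164, -0.159]
    - [0.068, 0.164, -0.159]
  angular:
    - [0, 0, -0.166]
    - [0, 0, -0.166]
    - [0, 0, -0.166]
    - [0, 0, -0.166]
    - [0, 0, -0.166]
    - [0, 0, -0.166]
    - [0, 0, -0.166]
  claw: [0.3, 0.3, 0.3, 0.3, 0.3, 0.3, 0.3]

```text
clock: 9.75
tcp_pos: [0.4375, -0.0599, 0.1209]
eef_rot: [3.141, -0.002, -0.278]
wrist_force: [-0.5, -0.7, 0.0]
finger_gap: 0.0553
```

```bash
python3 - <<'E'
from h import *
c,p,d=snap("wrist","w8");st=env.state(); print(st['clock'],st['tcp_pos'],st['eef_rot'],st['finger_gap'])
rects(c,p)
E
```

```text
9.8 [ 0.43756673 -0.06010235  0.1211643 ] [ 3.14154046e+00 -2.59395520e-03 -2.78389955e-01] 0.05540651254027795
[316. 207.] ctr [437.4 -59.1] size [17.4 90.1] heading -0.28
[426. 118.] ctr [ 481.2 -157.9] size [23.2 88.8] heading 0.095
[575.  94.] ctr [ 467.2 -264.7] size [33.8 88.5] heading -0.052
```

View pics/w8.png

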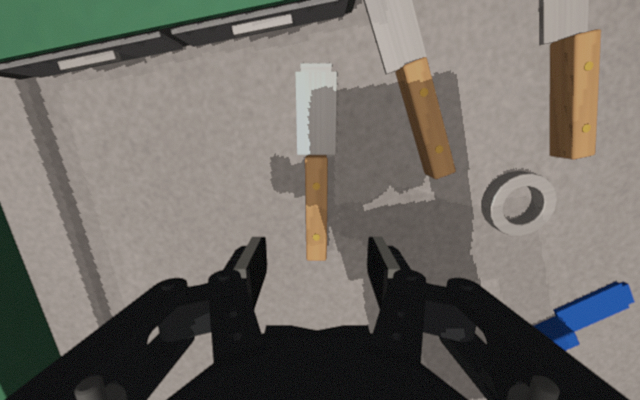

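>>> drive_tool:
  delta_pos:
    - [0, 0.001, -0.05]
    - [0, 0.001, -0.1]
    - [0, 0.001, -0.115]
    - [0, 0.001, -0.115]
    - [0, 0.001, -0.115]
    - [0, 0.001, -0.115]
    - [0, 0.001, -0.115]
    - [0, 0.001, -0.115]
    - [0, 0.001, -0.115]
  angular:
    - [0, 0, 0]
    - [0, 0, 0]
    - [0, 0, 0]
    - [0, 0, 0]
    - [0, 0, 0]
    - [0, 0, 0]
    - [0, 0, 0]
    - [0, 0, 0]
    - [0, 0, 0]
  claw: [0.3, 0.3, 0.3, 0.3, -1, -1, -1, -1, -1]

```text
clock: 10.7
tcp_pos: [0.4382, -0.0587, 0.0296]
eef_rot: [-3.142, -0.004, -0.277]
wrist_force: [-1.1, -2.0, 5.7]
finger_gap: 0.0169
```

>>> drive_tool:
  delta_pos:
    - [0, 0, 0.06]
    - [0, 0, 0.12]
    - [0, 0, 0.15]
    - [0, 0, 0.15]
    - [0, 0, 0.15]
  angular:
    - [0, 0, 0]
    - [0, 0, 0]
    - [0, 0, 0]
    - [0, 0, 0]
    - [0, 0, 0]
  claw: [-1, -1, -1, -1, -1]

```text
clock: 11.2
tcp_pos: [0.4367, -0.0582, 0.1485]
eef_rot: [-3.142, -0.001, -0.277]
wrist_force: [-0.0, -1.3, -2.1]
finger_gap: 0.0166
```

```bash
python3 - <<'E'
from h import *
c,p,d=snap("wrist","w9");st=env.state(); print(st['clock'],st['tcp_pos'],st['eef_rot'],st['finger_gap'],st['wrist_force'])
E
```

```text
11.25 [ 0.43610605 -0.05808341  0.14749622] [ 3.14136594e+00  1.24348870e-03 -2.77440329e-01] 0.01662357978742871 [-0.69136165  0.73437743 -0.79876262]
```

View pics/w9.png

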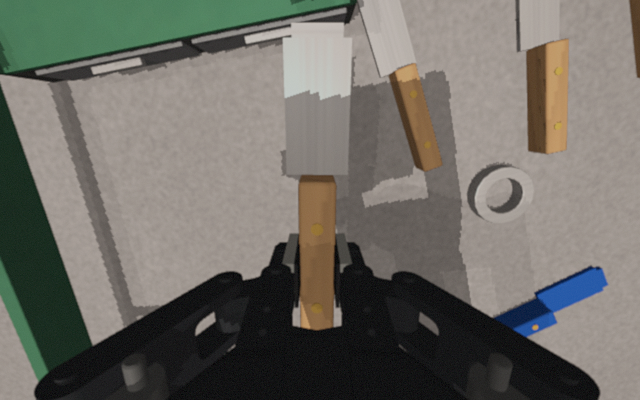

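```bash
python3 - <<'E'
from h import *
st=env.state(); t=st['tcp_pos']
for y in [-.038,.006,.05,.094]:
    a=L2W(-.025,y,.15); b=L2W(.054,y,.15); print(y,np.round(a,4),np.round(b,4))
print(np.round((L2W(-.025,.094,.15)-t)/.8,4))
E
```

```text
-0.038 [ 0.5585 -0.0338  0.15  ] [ 0.6371 -0.042   0.15  ]
0.006 [0.563  0.0099 0.15  ] [0.6416 0.0018 0.15  ]
0.05 [0.5676 0.0537 0.15  ] [0.6462 0.0456 0.15  ]
0.094 [0.5721 0.0975 0.15  ] [0.6507 0.0893 0.15  ]
[0.17   0.1944 0.0031]
```

>>> drive_tool:
  delta_pos:
    - [0.05, 0.06, 0.004]
    - [0.1, 0.12, 0.004]
    - [0.17, 0.194, 0.004]
    - [0.17, 0.194, 0.004]
    - [0.17, 0.194, 0.004]
    - [0.17, 0.194, 0.004]
    - [0.17, 0.194, 0.004]
    - [0.17, 0.194, -0.04]
    - [0.17, 0.194, -0.05]
    - [0.17, 0.194, -0.05]
    - [0.17, 0.194, -0.05]
  angular:
    - [0, 0, 0.08]
    - [0, 0, 0.166]
    - [0, 0, 0.166]
    - [0, 0, 0.166]
    - [0, 0, 0.166]
    - [0, 0, 0.166]
    - [0, 0, 0.166]
    - [0, 0, 0.166]
    - [0, 0, 0.166]
    - [0, 0, 0.166]
    - [0, 0, 0.166]
  claw: [-1, -1, -1, -1, -1, -1, -1, -1, -1, -1, -1]

```text
clock: 12.35
tcp_pos: [0.573, 0.0963, 0.1088]
eef_rot: [3.142, -0.001, -0.105]
wrist_force: [0.0, 1.1, -1.4]
finger_gap: 0.0167
```

```bash
python3 - <<'E'
from h import *
c,p,d=snap("wrist","w10");st=env.state(); print(st['clock'],st['tcp_pos'],st['eef_rot'],st['finger_gap'],st['wrist_force'])
pp=p.copy()
for y in [-38,6,50,94]:
    for s in(-19,19):
        for z in (.085,):
            q=proj(c,L2W(.099,(y+s)/1000,z))[0]; cv2.circle(pp,tuple(int(v) for v in q),2,(255,0,0) if s<0 else (0,0,255),1)
cv2.imwrite("pics/w10b.png",pp[:,:,::-1])
E
```

```text
12.4 [0.57344864 0.09654853 0.10914928] [-3.14127932e+00 -1.68916345e-03 -1.04350325e-01] 0.016649205876122612 [-0.50736126 -0.95029412 -1.11679029]
```

View pics/w10b.png

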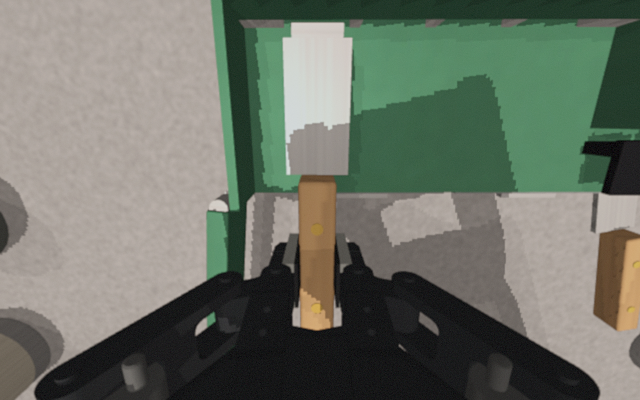

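>>> drive_tool:
  delta_pos:
    - [-0.001, 0.001, -0.025]
    - [-0.001, 0.001, -0.038]
    - [-0.001, 0.001, -0.038]
    - [0.012, 0, -0.038]
    - [0.028, -0.002, -0.038]
    - [0.044, -0.004, -0.038]
    - [0.06, -0.005, -0.038]
    - [0.075, -0.007, -0.038]
    - [0.085, -0.008, -0.038]
    - [0.085, -0.008, -0.038]
  angular:
    - [0, 0, 0]
    - [0, 0, 0]
    - [0, 0, 0]
    - [0, 0, 0]
    - [0, 0, 0]
    - [0, 0, 0]
    - [0, 0, 0]
    - [0, 0, 0]
    - [0, 0, 0]
    - [0, 0, 0]
  claw: [-1, -1, -1, -1, -1, -1, -1, -1, -1, -1]

```text
clock: 13.4
tcp_pos: [0.6429, 0.0904, 0.0782]
eef_rot: [-3.141, -0.003, -0.104]
wrist_force: [-0.0, -0.3, -1.4]
finger_gap: 0.0163
```

```bash
python3 - <<'E'
from h import *
c,p,d=snap("wrist","w11");st=env.state(); print(st['clock'],st['tcp_pos'],st['eef_rot'],st['finger_gap'],st['wrist_force'])
E
```

```text
13.45 [0.641653   0.09050972 0.07792639] [-3.14152568e+00 -6.91592216e-04 -1.03889023e-01] 0.016729459638485898 [ 0.11934502  0.02431684 -0.90460156]
```

View pics/w11.png

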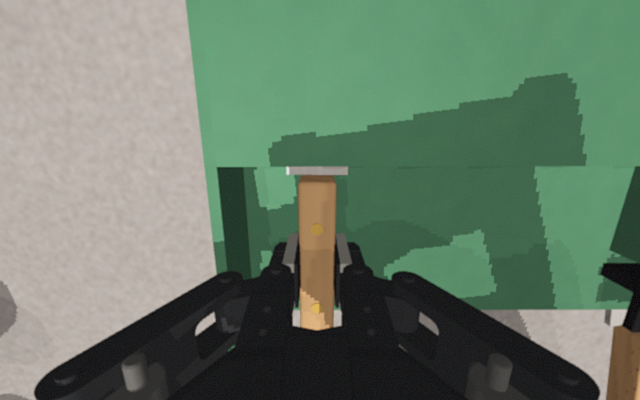

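>>> drive_tool:
  delta_pos:
    - [0.005, -0.0005, -0.001]
    - [0.01, -0.001, -0.002]
    - [0.014, -0.0015, -0.003]
    - [0.017, -0.002, -0.003]
    - [0.017, -0.002, -0.003]
  angular:
    - [0, 0, 0]
    - [0, 0, 0]
    - [0, 0, 0]
    - [0, 0, 0]
    - [0, 0, 0]
  claw: [-1, -1, -1, -1, -1]

```text
clock: 13.95
tcp_pos: [0.6521, 0.0893, 0.0749]
eef_rot: [3.141, 0.006, -0.104]
wrist_force: [-7.1, 1.9, 3.7]
finger_gap: 0.0163
```

```bash
python3 - <<'E'
from h import *
c,p,d=snap("wrist","w12");st=env.state(); print(st['clock'],st['tcp_pos'],st['eef_rot'],st['finger_gap'],st['wrist_force'])
E
```

```text
14.0 [0.65211313 0.08938269 0.07493697] [ 3.1411417   0.00613185 -0.10356622] 0.016366489803998803 [-6.88420658  1.42926425  2.89710749]
```

View pics/w12.png

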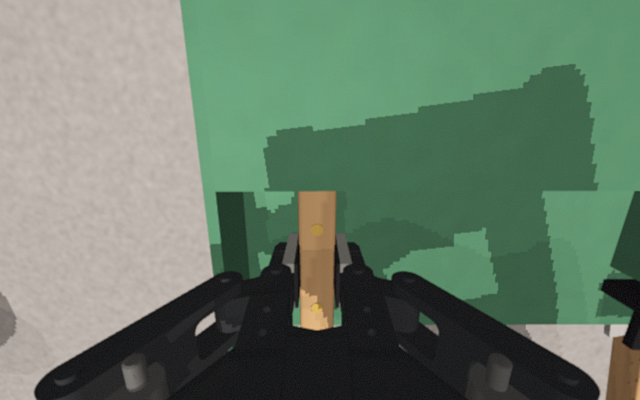

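>>> drive_tool:
  delta_pos:
    - [-0.004, 0, 0]
    - [-0.004, 0, 0]
    - [-0.004, 0, 0]
    - [-0.004, 0, 0.03]
    - [-0.004, 0, 0.08]
    - [-0.004, 0, 0.13]
    - [-0.06, -0.06, 0.18]
    - [-0.12, -0.12, 0.18]
    - [-0.18, -0.18, 0.18]
    - [-0.22, -0.24, 0.18]
    - [-0.25, -0.3, 0.18]
    - [-0.25, -0.3, 0.18]
  angular:
    - [0, 0, 0]
    - [0, 0, 0]
    - [0, 0, 0]
    - [0, 0, 0]
    - [0, 0, 0]
    - [0, 0, 0]
    - [0, 0, 0]
    - [0, 0, 0]
    - [0, 0, 0.1]
    - [0, 0, 0.19]
    - [0, 0, 0.19]
    - [0, 0, 0.19]
  claw: [-0.3, -0.3, -0.3, -0.3, -0.3, -0.3, 0, 0.3, 0.3, 0.3, 0.3, 0.3]

```text
clock: 15.2
tcp_pos: [0.4644, -0.1362, 0.2195]
eef_rot: [3.14, -0.002, 0.096]
wrist_force: [0.6, -0.8, 0.3]
finger_gap: 0.0554
```

```bash
python3 - <<'E'
from h import *
c,p,d=snap("wrist","w13");st=env.state(); print(st['clock'],st['tcp_pos'],st['eef_rot'],st['finger_gap'],st['wrist_force'])
rects(c,p)
E
```

```text
15.25 [ 0.46015542 -0.14135786  0.21945675] [3.13662011 0.00343303 0.09208282] 0.05602480126491608 [-4.41879656 -3.09527254 -0.93762841]
[430. 190.] ctr [ 467.3 -269.2] size [25.2 89.1] heading -0.053
[339. 169.] ctr [ 481.9 -161. ] size [18.2 89.1] heading 0.095
[513. 163.] ctr [ 506.4 -356.8] size [30.6 88.9] heading 0.124
[75.  6.] ctr [617.4 119.8] size [15.5 40.2] heading -1.476
```

View pics/w13.png

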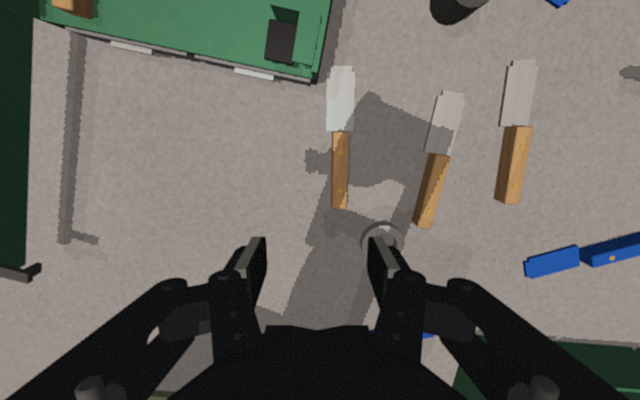

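>>> drive_tool:
  delta_pos:
    - [0.03, -0.025, -0.06]
    - [0.03, -0.025, -0.12]
    - [0.03, -0.025, -0.12]
    - [0.03, -0.025, -0.12]
    - [0.03, -0.025, -0.12]
  angular:
    - [0, 0, 0]
    - [0, 0, 0]
    - [0, 0, 0]
    - [0, 0, 0]
    - [0, 0, 0]
  claw: [0.3, 0.3, 0.3, 0.3, 0.3]

```text
clock: 15.75
tcp_pos: [0.4908, -0.1549, 0.1248]
eef_rot: [3.14, -0.003, 0.096]
wrist_force: [0.5, -0.6, 0.3]
finger_gap: 0.056
```

```bash
python3 - <<'E'
from h import *
c,p,d=snap("wrist","w14");st=env.state(); print(st['clock'],st['tcp_pos'],st['eef_rot'],st['finger_gap'],st['wrist_force'])
rects(c,p)
E
```

```text
15.8 [ 0.49086754 -0.15485928  0.12513057] [ 3.13968681 -0.0040422   0.09598317] 0.055481699903350154 [ 0.01773086 -0.82574534 -0.10391847]
[447. 238.] ctr [ 471.5 -268.3] size [27.6 86. ] heading -0.052
[323. 215.] ctr [ 483.  -161.4] size [17.3 89.7] heading 0.092
[558. 206.] ctr [ 507.4 -354.4] size [34.6 90.9] heading 0.12
```

>>> drive_tool:
  delta_pos:
    - [-0.01, -0.008, -0.04]
    - [-0.01, -0.008, -0.09]
    - [-0.01, -0.008, -0.119]
    - [-0.01, -0.008, -0.119]
    - [-0.01, -0.008, -0.119]
    - [-0.01, -0.008, -0.119]
    - [-0.01, -0.008, -0.119]
    - [-0.01, -0.008, -0.119]
    - [-0.01, -0.008, -0.119]
    - [-0.01, -0.008, -0.119]
  angular:
    - [0, 0, 0]
    - [0, 0, 0]
    - [0, 0, 0]
    - [0, 0, 0]
    - [0, 0, 0]
    - [0, 0, 0]
    - [0, 0, 0]
    - [0, 0, 0]
    - [0, 0, 0]
    - [0, 0, 0]
  claw: [0.3, 0.3, 0.3, 0.3, 0.3, -1, -1, -1, -1, -1]

```text
clock: 16.8
tcp_pos: [0.4824, -0.1615, 0.0293]
eef_rot: [3.14, -0.003, 0.095]
wrist_force: [-0.3, 1.2, 5.5]
finger_gap: 0.0169
```

>>> drive_tool:
  delta_pos:
    - [0, 0, 0.06]
    - [0, 0, 0.12]
    - [0, 0, 0.15]
    - [0, 0, 0.15]
    - [0, 0, 0.15]
  angular:
    - [0, 0, 0]
    - [0, 0, 0]
    - [0, 0, 0]
    - [0, 0, 0]
    - [0, 0, 0]
  claw: [-1, -1, -1, -1, -1]

```text
clock: 17.3
tcp_pos: [0.481, -0.1611, 0.1479]
eef_rot: [3.141, -0.0, 0.095]
wrist_force: [-0.3, -0.1, -1.2]
finger_gap: 0.0166
```

```bash
python3 - <<'E'
from h import *
c,p,d=snap("wrist","w15");st=env.state(); print(st['clock'],st['tcp_pos'],st['eef_rot'],st['finger_gap'],st['wrist_force'])
print(np.round((L2W(-.025,.05,.15)-st['tcp_pos'])/.8,4), (-.104-st['eef_rot'][2])/1.0472)
E
```

```text
17.35 [ 0.48045376 -0.16088092  0.14686503] [-3.14086297e+00  1.73601758e-03  9.53098717e-02] 0.01686388811673092 [-0.66770414  0.41341864 -2.39050094]
[0.1089 0.2682 0.0039] -0.19032646269885356
```

View pics/w15.png

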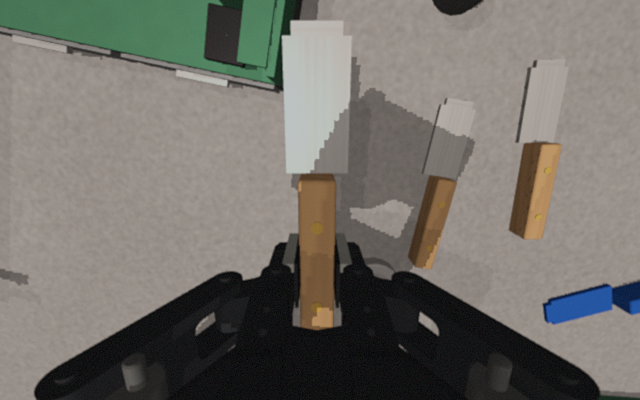

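>>> drive_tool:
  delta_pos:
    - [0.03, 0.06, 0.004]
    - [0.06, 0.12, 0.004]
    - [0.08, 0.18, 0.004]
    - [0.109, 0.268, 0.004]
    - [0.109, 0.268, 0.004]
    - [0.109, 0.268, 0.004]
    - [0.109, 0.268, 0.004]
    - [0.109, 0.268, -0.04]
    - [0.109, 0.268, -0.084]
    - [0.109, 0.268, -0.084]
    - [0.109, 0.268, -0.084]
  angular:
    - [0, 0, -0.08]
    - [0, 0, -0.19]
    - [0, 0, -0.19]
    - [0, 0, -0.19]
    - [0, 0, -0.19]
    - [0, 0, -0.19]
    - [0, 0, -0.19]
    - [0, 0, -0.19]
    - [0, 0, -0.19]
    - [0, 0, -0.19]
    - [0, 0, -0.19]
  claw: [-1, -1, -1, -1, -1, -1, -1, -1, -1, -1, -1]

```text
clock: 18.45
tcp_pos: [0.5678, 0.0521, 0.0802]
eef_rot: [3.141, 0.003, -0.105]
wrist_force: [0.0, -0.3, -1.2]
finger_gap: 0.0168
```

```bash
python3 - <<'E'
from h import *
c,p,d=snap("wrist","w16");st=env.state(); print(st['clock'],st['tcp_pos'],st['eef_rot'],st['finger_gap'],st['wrist_force'])
print(np.round((L2W(-.025,.05,.0786)-st['tcp_pos'])/.8,4),np.round((L2W(.057,.05,.0755)-st['tcp_pos'])/.8,4))
E
```

```text
18.5 [0.56859361 0.05227396 0.0811345 ] [ 3.14131232e+00  3.11042762e-04 -1.04937019e-01] 0.016872718636100924 [-0.14891824 -0.53942679 -1.02218672]
[-0.0013  0.0018 -0.0032] [ 0.1007 -0.0087 -0.007 ]
```

View pics/w16.png

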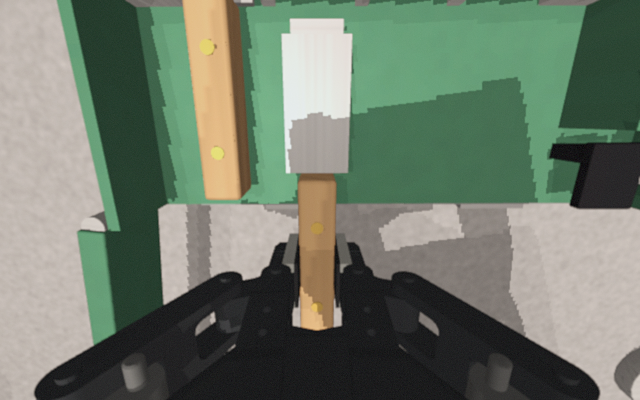

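>>> drive_tool:
  delta_pos:
    - [-0.001, 0.002, -0.003]
    - [-0.001, 0.002, -0.003]
    - [0.014, 0, -0.003]
    - [0.03, -0.001, -0.003]
    - [0.046, -0.003, -0.003]
    - [0.062, -0.005, -0.003]
    - [0.078, -0.006, -0.004]
    - [0.088, -0.007, -0.005]
    - [0.096, -0.008, -0.007]
    - [0.101, -0.009, -0.007]
    - [0.101, -0.009, -0.007]
    - [0.101, -0.009, -0.007]
  angular:
    - [0, 0, 0]
    - [0, 0, 0]
    - [0, 0, 0]
    - [0, 0, 0]
    - [0, 0, 0]
    - [0, 0, 0]
    - [0, 0, 0]
    - [0, 0, 0]
    - [0, 0, 0]
    - [0, 0, 0]
    - [0, 0, 0]
    - [0, 0, 0]
  claw: [-1, -1, -1, -1, -1, -1, -1, -1, -1, -1, -1, -1]

```text
clock: 19.7
tcp_pos: [0.6467, 0.0465, 0.0746]
eef_rot: [3.141, 0.007, -0.104]
wrist_force: [-6.2, 2.1, 2.8]
finger_gap: 0.0166
```

```bash
python3 - <<'E'
from h import *
c,p,d=snap("wrist","w17");st=env.state(); print(st['clock'],st['tcp_pos'],st['eef_rot'],st['finger_gap'],st['wrist_force'])
print(np.round((L2W(.057,.05,.0755)-st['tcp_pos'])/.8,4))
E
```

```text
19.75 [0.64675314 0.04651312 0.07458061] [ 3.14152821  0.00640637 -0.10360483] 0.016834786577769757 [-6.14671026  1.26077674  2.400101  ]
[ 0.003  -0.0015  0.0011]
```

View pics/w17.png

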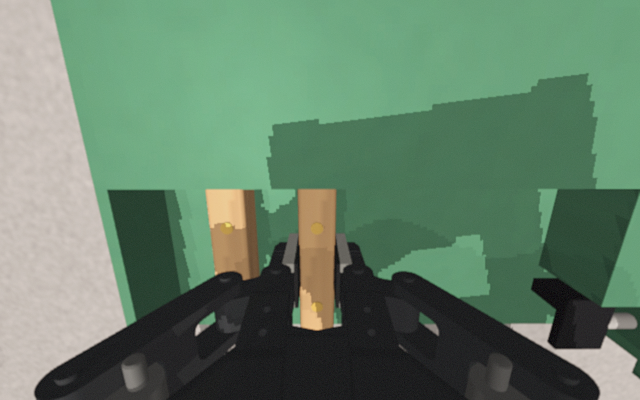

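>>> drive_tool:
  delta_pos:
    - [-0.004, 0, 0]
    - [-0.004, 0, 0]
    - [-0.004, 0, 0]
    - [-0.004, 0, 0.03]
    - [-0.004, 0, 0.08]
    - [-0.004, 0, 0.13]
    - [-0.04, -0.06, 0.14]
    - [-0.08, -0.12, 0.14]
    - [-0.12, -0.18, 0.14]
    - [-0.16, -0.24, 0.14]
    - [-0.2, -0.3, 0.14]
    - [-0.225, -0.36, 0.1]
    - [-0.225, -0.398, 0.063]
    - [-0.225, -0.398, 0.063]
    - [-0.225, -0.398, 0.063]
    - [-0.225, -0.398, 0.063]
    - [-0.225, -0.398, 0.063]
  angular:
    - [0, 0, 0]
    - [0, 0, 0]
    - [0, 0, 0]
    - [0, 0, 0]
    - [0, 0, 0]
    - [0, 0, 0]
    - [0, 0, 0]
    - [0, 0, 0]
    - [0, 0, 0.05]
    - [0, 0, 0.05]
    - [0, 0, 0.05]
    - [0, 0, 0.05]
    - [0, 0, 0.05]
    - [0, 0, 0.05]
    - [0, 0, 0.05]
    - [0, 0, 0.05]
    - [0, 0, 0.05]
  claw: [-0.3, -0.3, -0.3, -0.3, -0.3, -0.3, 0, 0.3, 0.3, 0.3, 0.3, 0.3, 0.3, 0.3, 0.3, 0.3, 0.3]

```text
clock: 21.45
tcp_pos: [0.4702, -0.272, 0.126]
eef_rot: [3.141, -0.002, -0.051]
wrist_force: [-0.1, -0.2, -0.3]
finger_gap: 0.0552
```

```bash
python3 - <<'E'
from h import *
c,p,d=snap("wrist","w18");st=env.state(); print(st['clock'],st['tcp_pos'],st['eef_rot'],st['finger_gap'],st['wrist_force'])
rects(c,p)
E
```

```text
21.5 [ 0.47031248 -0.27180572  0.1261745 ] [ 3.14081470e+00 -1.70949929e-03 -5.00195136e-02] 0.0552861424358904 [-0.23694195  0.29527854  0.57594672]
[319. 208.] ctr [ 467.8 -274.2] size [17.4 89.7] heading -0.055
[426. 154.] ctr [ 506.8 -360.7] size [23.4 88.7] heading 0.124
```

View pics/w18.png

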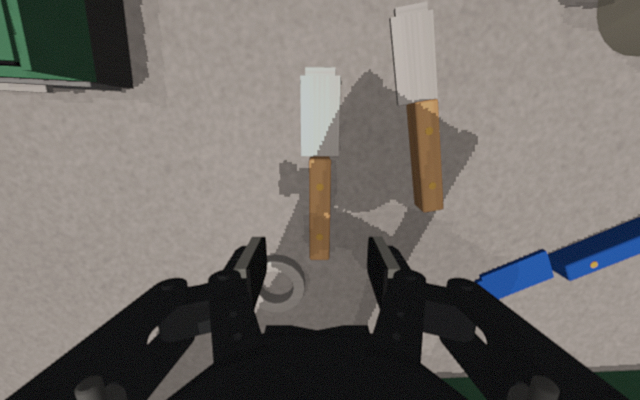

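>>> drive_tool:
  delta_pos:
    - [-0.003, -0.003, -0.04]
    - [-0.003, -0.003, -0.09]
    - [-0.003, -0.003, -0.121]
    - [-0.003, -0.003, -0.121]
    - [-0.003, -0.003, -0.121]
    - [-0.003, -0.003, -0.121]
    - [-0.003, -0.003, -0.121]
    - [-0.003, -0.003, -0.121]
    - [-0.003, -0.003, -0.121]
    - [-0.003, -0.003, -0.121]
  angular:
    - [0, 0, 0]
    - [0, 0, 0]
    - [0, 0, 0]
    - [0, 0, 0]
    - [0, 0, 0]
    - [0, 0, 0]
    - [0, 0, 0]
    - [0, 0, 0]
    - [0, 0, 0]
    - [0, 0, 0]
  claw: [0.3, 0.3, 0.3, 0.3, 0.3, -1, -1, -1, -1, -1]

```text
clock: 22.5
tcp_pos: [0.4679, -0.2752, 0.0302]
eef_rot: [3.14, -0.003, -0.051]
wrist_force: [-0.0, 0.9, 6.4]
finger_gap: 0.0166
```

>>> drive_tool:
  delta_pos:
    - [0, 0, 0.06]
    - [0, 0, 0.12]
    - [0, 0, 0.15]
    - [0, 0, 0.15]
    - [0, 0, 0.15]
  angular:
    - [0, 0, 0]
    - [0, 0, 0]
    - [0, 0, 0]
    - [0, 0, 0]
    - [0, 0, 0]
  claw: [-1, -1, -1, -1, -1]

```text
clock: 23.0
tcp_pos: [0.4666, -0.2746, 0.1486]
eef_rot: [3.141, -0.0, -0.051]
wrist_force: [-0.2, 0.0, -2.4]
finger_gap: 0.0167
```

```bash
python3 - <<'E'
from h import *
c,p,d=snap("wrist","w19");st=env.state(); print(st['clock'],st['tcp_pos'],st['eef_rot'],st['finger_gap'],st['wrist_force'])
print(np.round((L2W(-.025,.006,.15)-st['tcp_pos'])/.8,4), (-.104-st['eef_rot'][2])/1.0472)
E
```

```text
23.05 [ 0.46608329 -0.27430538  0.14752913] [-3.14067342e+00  1.88813336e-03 -5.13652143e-02] 0.016678781252999167 [ 0.23950618 -0.21365714 -1.41404372]
[0.1212 0.3553 0.0031] -0.05026240036294126
```

View pics/w19.png

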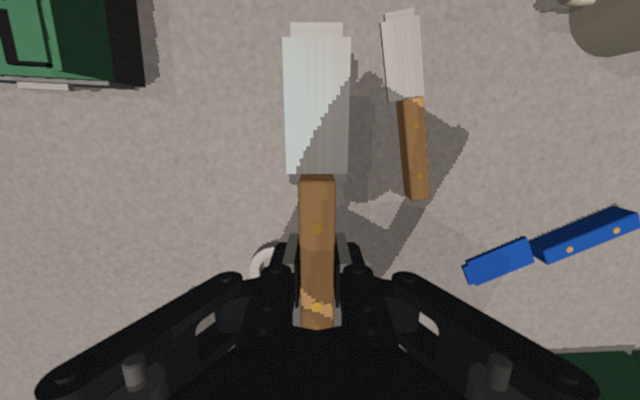

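>>> drive_tool:
  delta_pos:
    - [0.02, 0.06, 0.004]
    - [0.04, 0.12, 0.004]
    - [0.06, 0.18, 0.004]
    - [0.08, 0.24, 0.004]
    - [0.121, 0.355, 0.004]
    - [0.121, 0.355, 0.004]
    - [0.121, 0.355, 0.004]
    - [0.121, 0.355, 0.004]
    - [0.121, 0.355, -0.04]
    - [0.121, 0.355, -0.085]
    - [0.121, 0.355, -0.085]
    - [0.121, 0.355, -0.085]
    - [0.121, 0.355, -0.085]
  angular:
    - [0, 0, -0.05]
    - [0, 0, -0.05]
    - [0, 0, -0.05]
    - [0, 0, -0.05]
    - [0, 0, -0.05]
    - [0, 0, -0.05]
    - [0, 0, -0.05]
    - [0, 0, -0.05]
    - [0, 0, -0.05]
    - [0, 0, -0.05]
    - [0, 0, -0.05]
    - [0, 0, -0.05]
    - [0, 0, -0.05]
  claw: [-1, -1, -1, -1, -1, -1, -1, -1, -1, -1, -1, -1, -1]

```text
clock: 24.35
tcp_pos: [0.564, 0.0083, 0.0815]
eef_rot: [3.141, -0.001, -0.105]
wrist_force: [-0.5, 0.1, -1.3]
finger_gap: 0.0166
```

```bash
python3 - <<'E'
from h import *
c,p,d=snap("wrist","w20");st=env.state(); print(st['clock'],st['tcp_pos'],st['eef_rot'],st['finger_gap'],st['wrist_force'])
print(np.round((L2W(-.025,.006,.079)-st['tcp_pos'])/.8,4),np.round((L2W(.057,.006,.0755)-st['tcp_pos'])/.8,4))
E
```

```text
24.4 [0.56423312 0.00855264 0.08179422] [ 3.14156952e+00 -1.56365437e-03 -1.04558836e-01] 0.016751026562500625 [ 0.25979962  0.1665523  -0.84628603]
[-0.0015  0.0017 -0.0035] [ 0.1005 -0.0088 -0.0079]
```

View pics/w20.png

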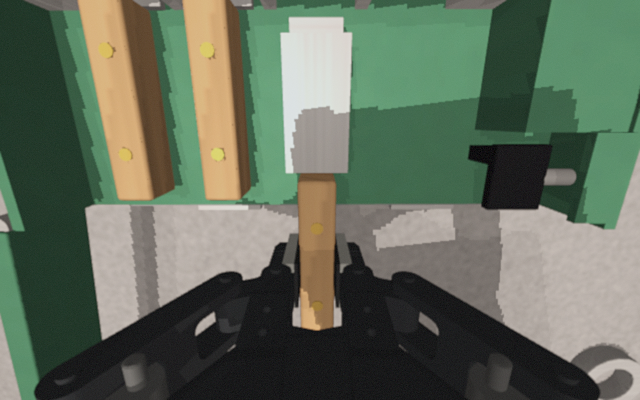

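>>> drive_tool:
  delta_pos:
    - [-0.001, 0.002, -0.004]
    - [-0.001, 0.002, -0.004]
    - [0.014, 0, -0.004]
    - [0.03, -0.001, -0.004]
    - [0.046, -0.003, -0.004]
    - [0.062, -0.005, -0.004]
    - [0.078, -0.006, -0.005]
    - [0.088, -0.007, -0.006]
    - [0.096, -0.008, -0.008]
    - [0.101, -0.009, -0.008]
    - [0.101, -0.009, -0.008]
    - [0.101, -0.009, -0.008]
  angular:
    - [0, 0, 0]
    - [0, 0, 0]
    - [0, 0, 0]
    - [0, 0, 0]
    - [0, 0, 0]
    - [0, 0, 0]
    - [0, 0, 0]
    - [0, 0, 0]
    - [0, 0, 0]
    - [0, 0, 0]
    - [0, 0, 0]
    - [0, 0, 0]
  claw: [-1, -1, -1, -1, -1, -1, -1, -1, -1, -1, -1, -1]

```text
clock: 25.6
tcp_pos: [0.6426, 0.0024, 0.0749]
eef_rot: [-3.142, 0.005, -0.104]
wrist_force: [-6.2, 1.5, 8.0]
finger_gap: 0.0166
```

```bash
python3 - <<'E'
from h import *
c,p,d=snap("wrist","w21");st=env.state(); print(st['clock'],st['tcp_pos'],st['eef_rot'],st['finger_gap'],st['wrist_force'])
print(np.round((L2W(.057,.006,.0755)-st['tcp_pos'])/.8,4))
E
```

```text
25.65 [0.64255202 0.00238345 0.07490244] [-3.14157089  0.00528723 -0.10363166] 0.016291410388490052 [-6.47066776  0.77476532  7.50179435]
[ 0.0026 -0.0011  0.0007]
```

View pics/w21.png

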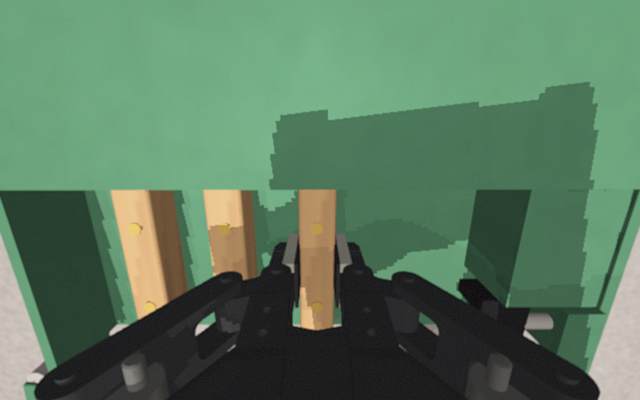

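>>> drive_tool:
  delta_pos:
    - [-0.004, 0, 0]
    - [-0.004, 0, 0]
    - [-0.004, 0, 0]
    - [-0.004, 0, 0.03]
    - [-0.004, 0, 0.08]
    - [-0.004, 0, 0.13]
    - [-0.03, -0.06, 0.14]
    - [-0.06, -0.12, 0.14]
    - [-0.09, -0.18, 0.14]
    - [-0.12, -0.24, 0.14]
    - [-0.15, -0.3, 0.14]
    - [-0.17, -0.36, 0.14]
    - [-0.17, -0.42, 0.1]
    - [-0.17, -0.457, 0.063]
    - [-0.17, -0.457, 0.063]
    - [-0.17, -0.457, 0.063]
    - [-0.17, -0.457, 0.063]
    - [-0.17, -0.457, 0.063]
  angular:
    - [0, 0, 0]
    - [0, 0, 0]
    - [0, 0, 0]
    - [0, 0, 0]
    - [0, 0, 0]
    - [0, 0, 0]
    - [0, 0, 0]
    - [0, 0, 0.1]
    - [0, 0, 0.217]
    - [0, 0, 0.217]
    - [0, 0, 0.217]
    - [0, 0, 0.217]
    - [0, 0, 0.217]
    - [0, 0, 0.217]
    - [0, 0, 0.217]
    - [0, 0, 0.217]
    - [0, 0, 0.217]
    - [0, 0, 0.217]
  claw: [-0.3, -0.3, -0.3, -0.3, -0.3, -0.3, 0, 0.3, 0.3, 0.3, 0.3, 0.3, 0.3, 0.3, 0.3, 0.3, 0.3, 0.3]

```text
clock: 27.45
tcp_pos: [0.5096, -0.3625, 0.1258]
eef_rot: [3.14, -0.002, 0.125]
wrist_force: [0.4, 0.2, 0.7]
finger_gap: 0.0559
```

```bash
python3 - <<'E'
from h import *
c,p,d=snap("wrist","w22");st=env.state(); print(st['clock'],st['tcp_pos'],st['eef_rot'],st['finger_gap'],st['wrist_force'])
rects(c,p)
E
```

```text
27.5 [ 0.50954454 -0.36247489  0.12587523] [ 3.14030266e+00 -1.66724258e-03  1.25437939e-01] 0.0558121251809804 [-0.60179633  0.33010192  0.50367588]
[318. 207.] ctr [ 508.4 -364.3] size [17.4 89.4] heading 0.121
```

View pics/w22.png

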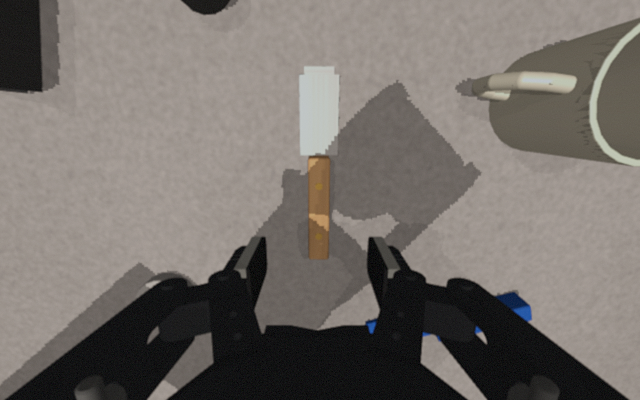

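>>> drive_tool:
  delta_pos:
    - [-0.0015, -0.002, -0.04]
    - [-0.0015, -0.002, -0.09]
    - [-0.0015, -0.002, -0.121]
    - [-0.0015, -0.002, -0.121]
    - [-0.0015, -0.002, -0.121]
    - [-0.0015, -0.002, -0.121]
    - [-0.0015, -0.002, -0.121]
    - [-0.0015, -0.002, -0.121]
    - [-0.0015, -0.002, -0.121]
    - [-0.0015, -0.002, -0.121]
  angular:
    - [0, 0, 0]
    - [0, 0, 0]
    - [0, 0, 0]
    - [0, 0, 0]
    - [0, 0, 0]
    - [0, 0, 0]
    - [0, 0, 0]
    - [0, 0, 0]
    - [0, 0, 0]
    - [0, 0, 0]
  claw: [0.3, 0.3, 0.3, 0.3, 0.3, -1, -1, -1, -1, -1]

```text
clock: 28.5
tcp_pos: [0.5083, -0.3658, 0.0296]
eef_rot: [3.139, -0.003, 0.123]
wrist_force: [-0.2, 0.1, 5.9]
finger_gap: 0.0166
```

>>> drive_tool:
  delta_pos:
    - [0, 0, 0.06]
    - [0, 0, 0.12]
    - [0, 0, 0.15]
    - [0, 0, 0.15]
    - [0, 0, 0.15]
  angular:
    - [0, 0, 0]
    - [0, 0, 0]
    - [0, 0, 0]
    - [0, 0, 0]
    - [0, 0, 0]
  claw: [-1, -1, -1, -1, -1]

```text
clock: 29.0
tcp_pos: [0.507, -0.365, 0.1475]
eef_rot: [-3.142, 0.0, 0.124]
wrist_force: [-0.7, -0.3, -2.2]
finger_gap: 0.0164
```

```bash
python3 - <<'E'
from h import *
c,p,d=snap("wrist","w23");st=env.state(); print(st['clock'],st['tcp_pos'],st['eef_rot'],st['finger_gap'],st['wrist_force'])
print(np.round((L2W(-.025,-.038,.15)-st['tcp_pos'])/.8,4), (-.104-st['eef_rot'][2])/1.0472)
E
```

```text
29.05 [ 0.5064383  -0.36456005  0.14626907] [-3.13972061e+00  2.08765995e-03  1.23521011e-01] 0.01700157731839537 [ 0.04975568  0.02433885 -2.16155612]
[0.0651 0.4134 0.0047] -0.21726605332217505
```

View pics/w23.png

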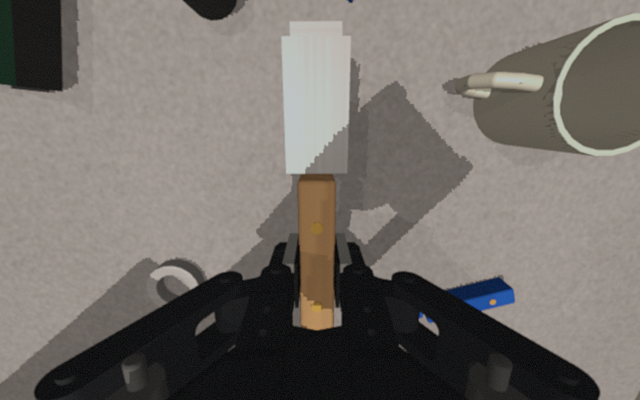

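>>> drive_tool:
  delta_pos:
    - [0.01, 0.06, 0.005]
    - [0.02, 0.12, 0.005]
    - [0.03, 0.18, 0.005]
    - [0.04, 0.24, 0.005]
    - [0.05, 0.3, 0.005]
    - [0.065, 0.413, 0.005]
    - [0.065, 0.413, 0.005]
    - [0.065, 0.413, 0.005]
    - [0.065, 0.413, 0.005]
    - [0.065, 0.413, 0.005]
    - [0.065, 0.413, -0.04]
    - [0.065, 0.413, -0.083]
    - [0.065, 0.413, -0.083]
    - [0.065, 0.413, -0.083]
    - [0.065, 0.413, -0.083]
  angular:
    - [0, 0, -0.05]
    - [0, 0, -0.1]
    - [0, 0, -0.15]
    - [0, 0, -0.217]
    - [0, 0, -0.217]
    - [0, 0, -0.217]
    - [0, 0, -0.217]
    - [0, 0, -0.217]
    - [0, 0, -0.217]
    - [0, 0, -0.217]
    - [0, 0, -0.217]
    - [0, 0, -0.217]
    - [0, 0, -0.217]
    - [0, 0, -0.217]
    - [0, 0, -0.217]
  claw: [-1, -1, -1, -1, -1, -1, -1, -1, -1, -1, -1, -1, -1, -1, -1]

```text
clock: 30.55
tcp_pos: [0.5604, -0.0356, 0.0828]
eef_rot: [3.142, -0.003, -0.105]
wrist_force: [0.2, 0.0, -1.7]
finger_gap: 0.017
```

```bash
python3 - <<'E'
from h import *
c,p,d=snap("wrist","w24");st=env.state(); print(st['clock'],st['tcp_pos'],st['eef_rot'],st['finger_gap'],st['wrist_force'])
print(np.round((L2W(-.025,-.038,.079)-st['tcp_pos'])/.8,4),np.round((L2W(.057,-.038,.0755)-st['tcp_pos'])/.8,4))
E
```

```text
30.6 [ 0.5604605  -0.03544279  0.08296095] [ 3.14152903e+00 -3.05765514e-03 -1.04521129e-01] 0.01673300245699967 [-0.3706026   0.71116762 -1.881783  ]
[-0.0024  0.002  -0.005 ] [ 0.0995 -0.0085 -0.0093]
```

View pics/w24.png

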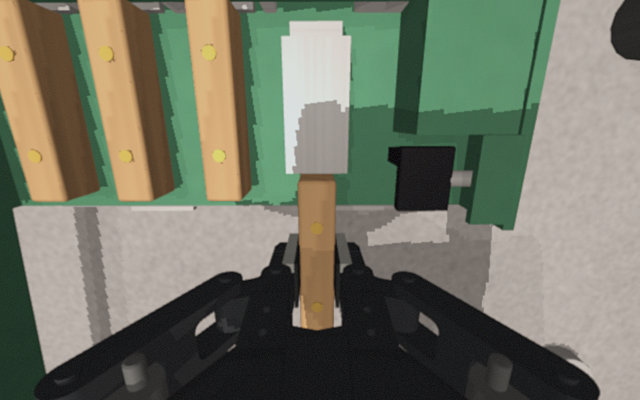

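>>> drive_tool:
  delta_pos:
    - [-0.002, 0.002, -0.005]
    - [-0.002, 0.002, -0.005]
    - [0.013, 0, -0.005]
    - [0.03, -0.001, -0.005]
    - [0.046, -0.003, -0.005]
    - [0.062, -0.005, -0.005]
    - [0.078, -0.006, -0.006]
    - [0.088, -0.007, -0.007]
    - [0.096, -0.008, -0.009]
    - [0.1, -0.009, -0.009]
    - [0.1, -0.009, -0.009]
    - [0.1, -0.009, -0.009]
  angular:
    - [0, 0, 0]
    - [0, 0, 0]
    - [0, 0, 0]
    - [0, 0, 0]
    - [0, 0, 0]
    - [0, 0, 0]
    - [0, 0, 0]
    - [0, 0, 0]
    - [0, 0, 0]
    - [0, 0, 0]
    - [0, 0, 0]
    - [0, 0, 0]
  claw: [-1, -1, -1, -1, -1, -1, -1, -1, -1, -1, -1, -1]

```text
clock: 31.8
tcp_pos: [0.638, -0.0416, 0.0746]
eef_rot: [-3.141, 0.003, -0.104]
wrist_force: [-5.2, 0.8, 4.9]
finger_gap: 0.0171
```

```bash
python3 - <<'E'
from h import *
c,p,d=snap("wrist","w25");st=env.state(); print(st['clock'],st['tcp_pos'],st['eef_rot'],st['finger_gap'],st['wrist_force'])
print(np.round((L2W(.057,-.038,.0755)-st['tcp_pos'])/.8,4))
E
```

```text
31.85 [ 0.63804076 -0.04159029  0.0746493 ] [-3.14134733  0.00328848 -0.10357209] 0.01680390610929349 [-5.54923795  2.18933861  4.18641858]
[ 0.0026 -0.0008  0.0011]
```

View pics/w25.png

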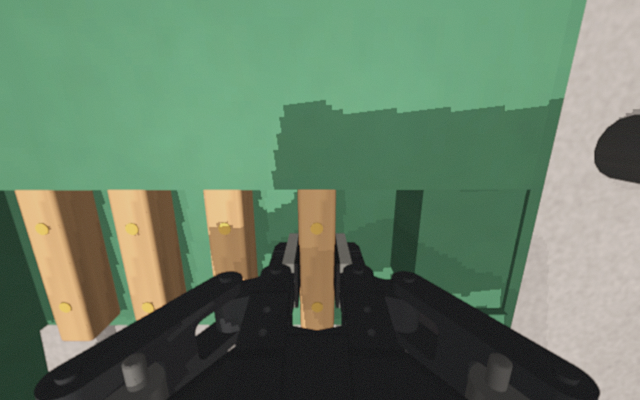

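>>> drive_tool:
  delta_pos:
    - [-0.004, 0, 0]
    - [-0.004, 0, 0]
    - [-0.004, 0, 0]
    - [-0.004, 0, 0.03]
    - [-0.004, 0, 0.08]
    - [-0.004, 0, 0.13]
    - [-0.06, 0.04, 0.18]
    - [-0.12, 0.08, 0.2]
    - [-0.18, 0.1, 0.2]
    - [-0.18, 0.1, 0.2]
    - [-0.18, 0.1, 0.2]
    - [-0.18, 0.1, 0.2]
  angular:
    - [0, 0, 0]
    - [0, 0, 0]
    - [0, 0, 0]
    - [0, 0, 0]
    - [0, 0, 0]
    - [0, 0, 0]
    - [0, 0, 0]
    - [0, 0, 0]
    - [0, 0, 0]
    - [0, 0, 0]
    - [0, 0, 0]
    - [0, 0, 0]
  claw: [-0.3, -0.3, -0.3, -0.3, -0.3, -0.3, -0.3, -0.3, -0.3, -0.3, -0.3, -0.3]

```text
clock: 33.05
tcp_pos: [0.4958, 0.0381, 0.2347]
eef_rot: [-3.142, -0.002, -0.103]
wrist_force: [1.1, -0.5, 0.1]
finger_gap: 0.03
```

```bash
python3 - <<'E'
from h import *
import pickle
c,p,d=snap("wrist","w26");st=env.state(); print(st['clock'],st['tcp_pos'],st['eef_rot'],st['finger_gap'],st['wrist_force'])
pickle.dump(c,open("pics/w26_c.pkl","wb"))
rects(c,p,zt=.069,minA=300)
for y in [-.038,.006,.05,.094]: print(np.round(L2W(.054,y,.069)*1000,1))
snap("top","t26")
E
```

```text
33.1 [0.49631013 0.03784308 0.23434619] [ 3.14152279e+00 -1.63339040e-03 -1.03618522e-01] 0.029898655838072465 [-0.03313863 -0.53966067  0.24105604]
[ 42. 356.] ctr [314.4 410.2] size [36.  43.5] heading 0.585
[385.  42.] ctr [626.2 -38.3] size [20.9 72.1] heading -0.099
[339.  42.] ctr [630.6   3.9] size [18.7 72. ] heading -0.105
[291.  42.] ctr [635.1  47.2] size [18.6 72. ] heading -0.102
[246.  42.] ctr [639.4  88.4] size [21.3 72. ] heading -0.104
[637.1 -42.   69. ]
[641.6   1.8  69. ]
[646.2  45.6  69. ]
[650.7  89.3  69. ]
```

View pics/w26.png

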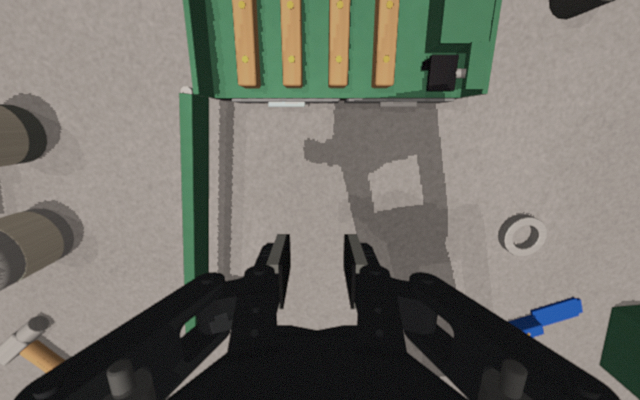

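View pics/t26.png

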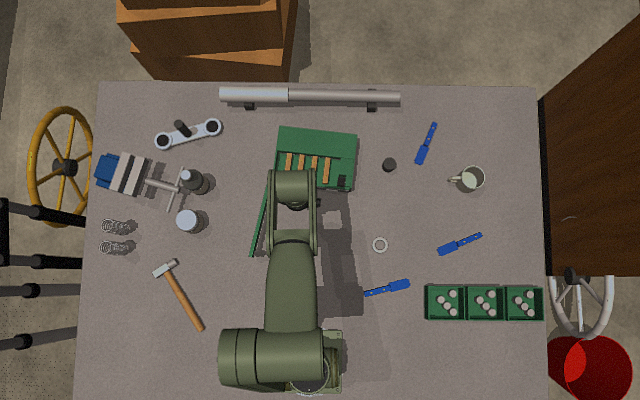

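```bash
python3 - <<'E'
from h import *
c=cam("top")
print('can',onplane(c,[[187,219]],.1),'bottle',onplane(c,[[194,176]],.19), 'bot base?',onplane(c,[[190,182]],.19))
p=cv2.imread("pics/t26.png"); cv2.imwrite("pics/c10.png",cv2.resize(p[150:270,160:300],None,fx=5,fy=5,interpolation=cv2.INTER_CUBIC))
print('edge',onplane(c,[[251,256]],.088),onplane(c,[[271,170]],.088))
H=np.array([.6018,.1417])
for t in (1.65,1.7,1.75): print(t,H+.268*np.array([np.cos(-1.674-t),np.sin(-1.674-t)]))
E
```

```text
can [[0.45581661 0.41168642 0.1       ]] bottle [[0.58208008 0.37197286 0.19      ]] bot base? [[0.56271743 0.38353053 0.19      ]]
edge [[0.339113   0.19822362 0.088     ]] [[0.62664874 0.14203638 0.088     ]]
1.65 [0.33824616 0.19031453]
1.7 [0.34100525 0.20342598]
1.75 [0.34441618 0.21638314]
```

View pics/c10.png

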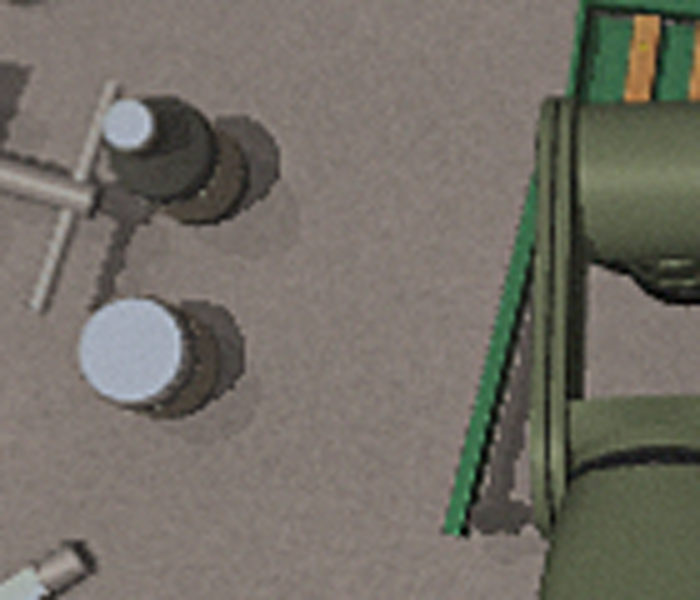

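>>> drive_tool:
  delta_pos:
    - [-0.02, 0.06, 0]
    - [-0.05, 0.12, 0]
    - [-0.08, 0.18, 0]
    - [-0.1, 0.239, 0]
    - [-0.1, 0.239, 0]
    - [-0.1, 0.239, -0.06]
    - [-0.1, 0.239, -0.12]
    - [-0.1, 0.239, -0.189]
    - [-0.1, 0.239, -0.189]
    - [-0.1, 0.239, -0.189]
    - [-0.1, 0.239, -0.189]
  angular:
    - [0, 0, -0.1]
    - [0, 0, -0.1]
    - [0, 0, -0.1]
    - [0, 0, -0.1]
    - [0, 0, -0.1]
    - [0, 0, -0.1]
    - [0, 0, -0.1]
    - [0, 0, -0.1]
    - [0, 0, -0.1]
    - [0, 0, -0.1]
    - [0, 0, -0.1]
  claw: [-1, -1, -1, -1, -1, -1, -1, -1, -1, -1, -1]

```text
clock: 34.25
tcp_pos: [0.4175, 0.2297, 0.0847]
eef_rot: [-3.139, -0.003, -0.209]
wrist_force: [0.4, 0.4, 0.1]
finger_gap: 0.0003
```

```bash
python3 - <<'E'
from h import *
st=env.state(); print(st['clock'],st['tcp_pos'],st['eef_rot'],st['finger_gap'],st['wrist_force'],st['q'])
H=np.array([.6018,.1417])
def pos(t,r=.205,s=-.0265):
    a=-1.674-t; b=-.103-t
    return H+r*np.array([np.cos(a),np.sin(a)])+s*np.array([np.cos(b),np.sin(b)])
base=st['tcp_pos'][:2]
for t in [1.68,1.6,1.5,1.4,1.3,1.2,1.1,1.0,.9,.8,.8]: print(t,np.round((pos(t)-base)/.8,3), round((1.68-t)/1.0472,3))
base=pos(.8); print()
for t in [.7,.6,.5,.4,.3,.2,.15,.12,.12]: print(t,np.round((pos(t)-base)/.8,3), round((.8-t)/1.0472,3))
E
```

```text
34.25 [0.41753331 0.22969328 0.08465068] [-3.13927462e+00 -3.08315965e-03 -2.09138038e-01] 0.00027750008206423873 [0.42187598 0.41951809 0.11243197] [ 4.78903530e-01  3.52193940e-01  2.02276452e+00 -2.42016342e-04
  7.62780484e-01  2.25900896e+00]
1.68 [-0.013 -0.024] 0.0
1.6 [-0.019 -0.043] 0.076
1.5 [-0.025 -0.069] 0.172
1.4 [-0.028 -0.094] 0.267
1.3 [-0.028 -0.12 ] 0.363
1.2 [-0.026 -0.146] 0.458
1.1 [-0.021 -0.171] 0.554
1.0 [-0.013 -0.196] 0.649
0.9 [-0.004 -0.22 ] 0.745
0.8 [ 0.009 -0.243] 0.84
0.8 [ 0.009 -0.243] 0.84

0.7 [ 0.014 -0.021] 0.095
0.6 [ 0.031 -0.041] 0.191
0.5 [ 0.049 -0.06 ] 0.286
0.4 [ 0.069 -0.076] 0.382
0.3 [ 0.091 -0.09 ] 0.477
0.2 [ 0.114 -0.102] 0.573
0.15 [ 0.125 -0.107] 0.621
0.12 [ 0.133 -0.11 ] 0.649
0.12 [ 0.133 -0.11 ] 0.649
```

>>> drive_tool:
  delta_pos:
    - [-0.008, -0.012, 0]
    - [-0.013, -0.024, 0]
    - [-0.019, -0.043, 0]
    - [-0.025, -0.069, 0]
    - [-0.028, -0.094, 0]
    - [-0.028, -0.12, 0]
    - [-0.026, -0.146, 0]
    - [-0.021, -0.171, 0]
    - [-0.013, -0.196, 0]
    - [-0.004, -0.22, 0]
    - [0.009, -0.243, 0]
    - [0.009, -0.243, 0]
  angular:
    - [0, 0, 0]
    - [0, 0, 0]
    - [0, 0, 0.076]
    - [0, 0, 0.172]
    - [0, 0, 0.267]
    - [0, 0, 0.363]
    - [0, 0, 0.458]
    - [0, 0, 0.554]
    - [0, 0, 0.649]
    - [0, 0, 0.745]
    - [0, 0, 0.84]
    - [0, 0, 0.84]
  claw: [-1, -1, -1, -1, -1, -1, -1, -1, -1, -1, -1, -1]

```text
clock: 35.45
tcp_pos: [0.4235, 0.033, 0.084]
eef_rot: [3.139, -0.002, 0.669]
wrist_force: [-0.3, 0.2, 0.4]
finger_gap: -0.0003
```

```bash
python3 - <<'E'
from h import *
snap("top","t27");p=cv2.imread("pics/t27.png"); cv2.imwrite("pics/c11.png",cv2.resize(p[110:270,220:400],None,fx=4,fy=4)[:600])
st=env.state(); print(st['clock'],st['tcp_pos'],st['eef_rot'],st['wrist_force'])
E
```

```text
35.5 [0.42271881 0.03381049 0.0837791 ] [ 3.14045154e+00 -1.53879845e-03  6.67336230e-01] [-0.73031664  0.93787901  1.08200224]
```

View pics/c11.png

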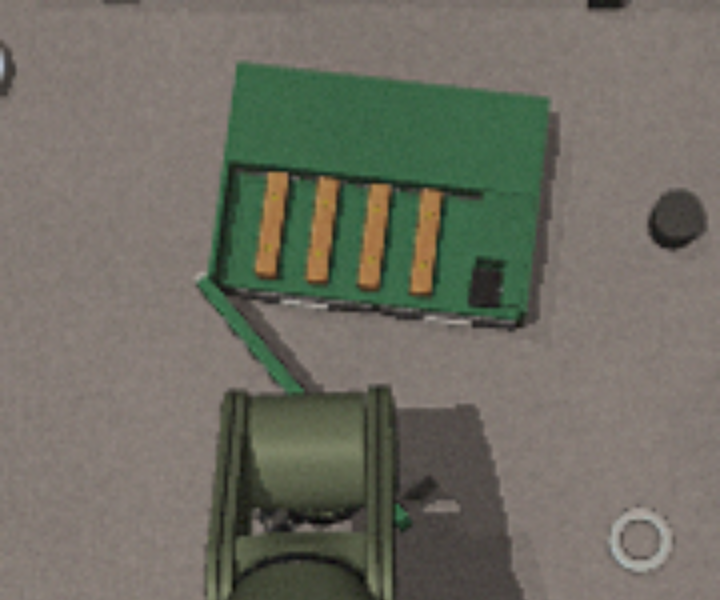

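>>> drive_tool:
  delta_pos:
    - [0.014, -0.021, 0]
    - [0.031, -0.041, 0]
    - [0.049, -0.06, 0]
    - [0.069, -0.076, 0]
    - [0.091, -0.09, 0]
    - [0.114, -0.102, 0]
    - [0.125, -0.107, 0]
    - [0.133, -0.11, 0]
    - [0.133, -0.11, 0]
  angular:
    - [0, 0, 0.095]
    - [0, 0, 0.19]
    - [0, 0, 0.286]
    - [0, 0, 0.38]
    - [0, 0, 0.477]
    - [0, 0, 0.573]
    - [0, 0, 0.62]
    - [0, 0, 0.649]
    - [0, 0, 0.649]
  claw: [-1, -1, -1, -1, -1, -1, -1, -1, -1]

```text
clock: 36.4
tcp_pos: [0.5292, -0.0528, 0.0833]
eef_rot: [3.141, -0.0, 1.35]
wrist_force: [-0.1, -0.5, 0.2]
finger_gap: 0.0002
```

```bash
python3 - <<'E'
from h import *
snap("top","t28");p=cv2.imread("pics/t28.png"); cv2.imwrite("pics/c12.png",cv2.resize(p[110:270,220:400],None,fx=4,fy=4)[:600])
snap("wrist","w28")
st=env.state(); print(st['clock'],st['tcp_pos'],st['eef_rot'],st['wrist_force'])
H=np.array([.6018,.1417])
def pos(t,r=.225,s=-.0265):
    a=-1.674-t; b=-.103-t
    return H+r*np.array([np.cos(a),np.sin(a)])+s*np.array([np.cos(b),np.sin(b)])
for t in (.12,.08,.04,.0,-.04): print(t,np.round((pos(t)-st['tcp_pos'][:2])/.8,4))
E
```

```text
36.5 [ 0.52827276 -0.05256632  0.08313172] [-3.14129426e+00 -1.38380117e-04  1.35000483e+00] [-0.26141428  0.25271937 -0.80538698]
0.12 [-0.0027 -0.0241]
0.08 [ 0.0081 -0.0277]
0.04 [ 0.019  -0.0308]
0.0 [ 0.03   -0.0335]
-0.04 [ 0.0411 -0.0358]
```

View pics/c12.png

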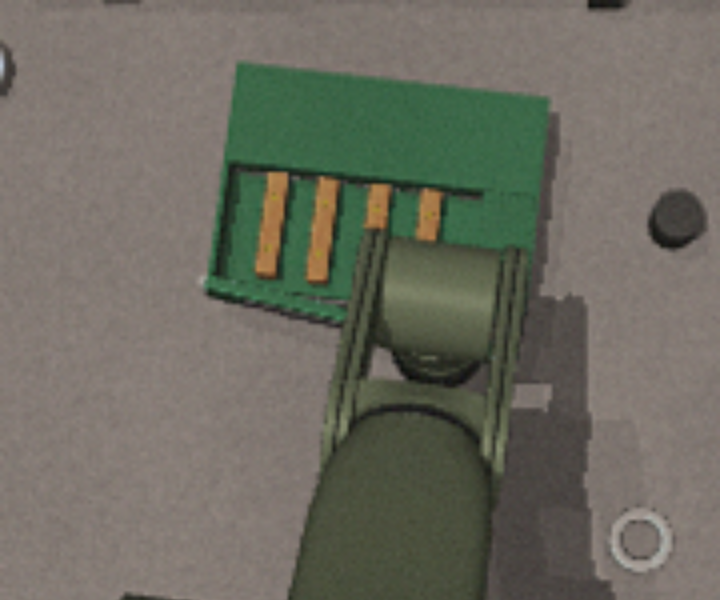

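View pics/w28.png

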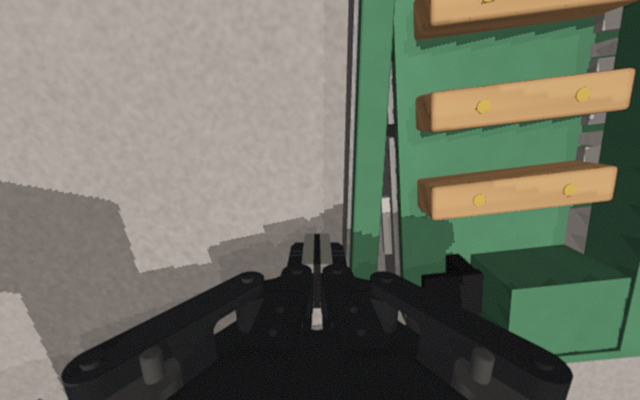

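>>> drive_tool:
  delta_pos:
    - [-0.003, -0.012, 0]
    - [-0.003, -0.024, 0]
    - [0.008, -0.028, 0]
    - [0.013, -0.029, 0]
    - [0.019, -0.031, 0]
    - [0.025, -0.032, 0]
    - [0.03, -0.0335, 0]
    - [0.03, -0.0335, 0]
  angular:
    - [0, 0, 0]
    - [0, 0, 0.02]
    - [0, 0, 0.04]
    - [0, 0, 0.06]
    - [0, 0, 0.08]
    - [0, 0, 0.1]
    - [0, 0, 0.114]
    - [0, 0, 0.114]
  claw: [-1, -1, -1, -1, -1, -1, -1, -1]

```text
clock: 37.3
tcp_pos: [0.552, -0.08, 0.0827]
eef_rot: [-3.138, -0.0, 1.47]
wrist_force: [-4.0, 0.1, 1.5]
finger_gap: 0.0002
```

```bash
python3 - <<'E'
from h import *
snap("wrist","w29")
st=env.state(); print(st['clock'],st['tcp_pos'],st['eef_rot'],st['wrist_force'])
E
```

```text
37.35 [ 0.55201715 -0.07996486  0.08266693] [-3.13860675e+00 -8.31294245e-05  1.47035522e+00] [-5.02093426  1.33556091  3.02960983]
```

View pics/w29.png

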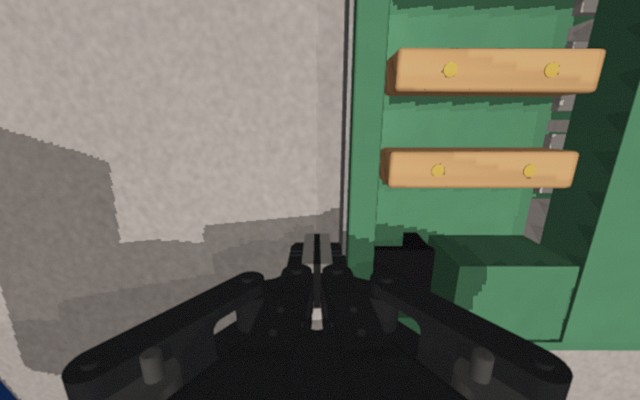

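>>> drive_tool:
  delta_pos:
    - [0.003, 0, 0]
    - [0.006, -0.001, 0]
    - [0.006, -0.001, 0]
  angular:
    - [0, 0, 0]
    - [0, 0, 0]
    - [0, 0, 0]
  claw: [-1, -1, -1]

```text
clock: 37.65
tcp_pos: [0.5523, -0.08, 0.0826]
eef_rot: [-3.128, -0.001, 1.47]
wrist_force: [-15.5, 2.0, 11.7]
finger_gap: 0.0001
```

>>> drive_tool:
  delta_pos:
    - [0.003, 0, 0]
    - [0.005, -0.0005, 0]
    - [0.005, -0.0005, 0]
  angular:
    - [0, 0, 0]
    - [0, 0, 0]
    - [0, 0, 0]
  claw: [-1, -1, -1]

```text
clock: 37.95
tcp_pos: [0.5526, -0.0801, 0.0825]
eef_rot: [-3.12, -0.001, 1.471]
wrist_force: [-24.4, 2.0, 18.6]
finger_gap: 0.0002
```

>>> drive_tool:
  delta_pos:
    - [-0.011, 0.001, 0]
    - [-0.03, 0.003, 0]
    - [-0.06, 0.006, 0]
    - [-0.06, 0.006, 0.06]
    - [-0.06, 0.006, 0.12]
    - [-0.06, 0.006, 0.18]
    - [-0.06, 0.05, 0.2]
    - [-0.06, 0.05, 0.2]
    - [-0.06, 0.05, 0.2]
  angular:
    - [0, 0, 0]
    - [0, 0, 0]
    - [0, 0, 0]
    - [0, 0, 0]
    - [0, 0, 0]
    - [0, 0, 0]
    - [0, 0, 0]
    - [0, 0, 0]
    - [0, 0, 0]
  claw: [-1, -1, -1, -1, -1, -1, -1, -1, -1]

```text
clock: 38.85
tcp_pos: [0.5145, -0.0409, 0.2433]
eef_rot: [3.139, 0.0, 1.472]
wrist_force: [-0.2, 0.2, -0.2]
finger_gap: -0.0003
```

```bash
python3 - <<'E'
from h import *
c,p,d=snap("wrist","w30")
st=env.state(); print(st['clock'],st['tcp_pos'],st['eef_rot'],st['wrist_force'])
c,p,d=snap("side","s30"); cv2.imwrite("pics/c13.png",cv2.resize(p[150:250,310:430,::-1],None,fx=6,fy=6,interpolation=cv2.INTER_CUBIC))
E
```

```text
38.9 [ 0.51392913 -0.04126998  0.24239428] [3.14135568e+00 3.50133036e-04 1.47103742e+00] [ 0.30937262 -0.11291711  0.17012396]
```

View pics/w30.png

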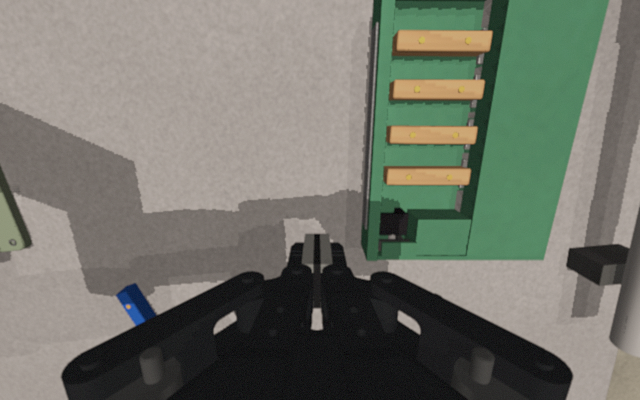

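View pics/c13.png

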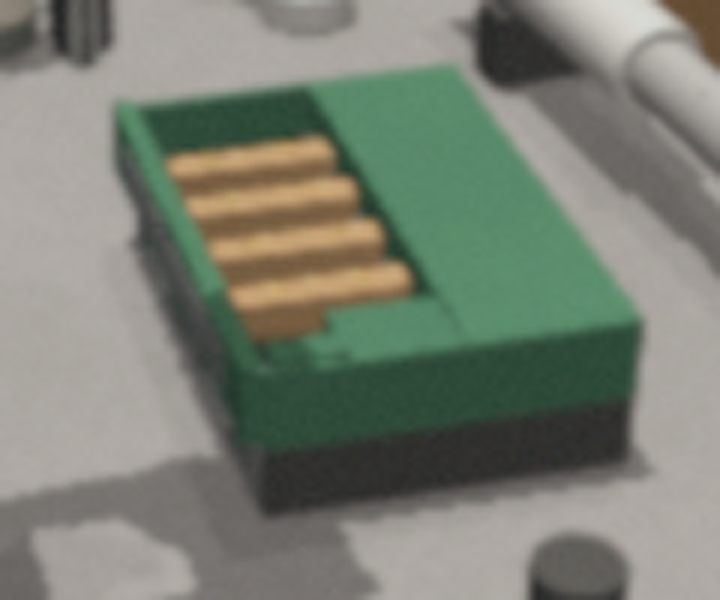

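```bash
python3 - <<'E'
from h import *
c,p,d=snap("wrist","w31")
def pt(u,v):
    o,r=rays(c,[[u,v]]); m,R,t=c
    P=o+r[0]*d[v,u]; q=P[:2]-LO; return np.round([ (q[0]*np.cos(LY)+q[1]*np.sin(LY))*1000,(-q[0]*np.sin(LY)+q[1]*np.cos(LY))*1000,P[2]*1000],1)
for uv in [(398,218),(402,222),(400,228),(390,220),(373,240),(375,180),(379,60),(373,252),(430,135),(430,42),(520,200),(440,235)]: print(uv,p[uv[1],uv[0]],pt(*uv))
cv2.imwrite("pics/c14.png",cv2.resize(p[190:270,355:480,::-1],None,fx=6,fy=6,interpolation=cv2.INTER_CUBIC))
E
```

```text
(398, 218) [29 25 26] [ 22.2 -84.6  70. ]
(402, 222) [33 28 31] [ 26.9 -89.1  70.6]
(400, 228) [29 27 29] [ 25.1 -96.1  71.1]
(390, 220) [16 14 15] [ 13.6 -87.2  69.5]
(373, 240) [57 93 67] [  -8.1 -103.2   87.8]
(375, 180) [ 85 138 102] [-10.1 -37.5  88.9]
(379, 60) [41 70 49] [-12.9  71.8  88. ]
(373, 252) [55 93 67] [  -7.3 -117.1   88.3]
(430, 135) [201 161 112] [47.8  5.6 69.2]
(430, 42) [201 159 111] [38.2 91.1 68.8]
(520, 200) [ 87 138 100] [142.8 -59.3  84.3]
(440, 235) [ 86 134 101] [ 65.5 -99.5  82.5]
```

View pics/c14.png

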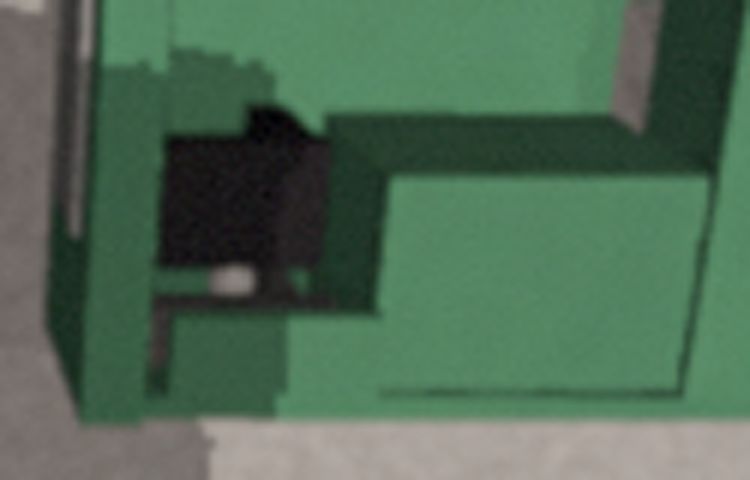

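```bash
python3 - <<'E'
from h import *
c=cam("wrist"); p=cv2.imread("pics/w31.png"); d=np.load("pics/w31_d.npy")
for v in range(30,255,25):
    # door top edge by depth: height >84mm
    us=np.arange(355,420); px=np.stack([us,np.full_like(us,v)],1); o,r=rays(c,px); P=o+r*d[v,us][:,None]
    k=us[np.abs(P[:,2]-.088)<.003]
    if len(k):
        Q=onplane(c,[[k[0]-.5,v],[k[-1]+.5,v]],.088)[:,:2]-LO; x=Q[:,0]*np.cos(LY)+Q[:,1]*np.sin(LY); y=-Q[:,0]*np.sin(LY)+Q[:,1]*np.cos(LY); print(v,np.round(x*1000,1),np.round(y*1000,1))
E
```

```text
30 [-13.3  -1.1] [95.4 95.4]
55 [-12.9  -1.3] [75.6 75.7]
80 [-13.4  -0.6] [55. 55.]
105 [-13.   -0.9] [33.4 33.5]
130 [-13.5  -1.1] [10.8 10.8]
155 [-13.1  -1.3] [-12.9 -12.9]
180 [-13.6  -0.6] [-37.9 -37.8]
205 [-13.2  -0.8] [-64.1 -64.1]
230 [-13.8  -1.1] [-91.7 -91.7]
```

```bash
python3 - <<'E'
from workcell import env
print(env.job_done(), env.state()['clock'], env.state()['wrist_force'])
E
```

```text
the job is handed in; nothing more can be done
the job is handed in; nothing more can be done
```

The job is handed in at about 39 s of the 210 s. All four orange-handled scrapers are in their own slots and the door is shut with the catch up. I pressed the catch down to about its stop while pulling the door off the latch. I then swung the door to about 1.68 rad, inserted the scrapers and pushed the door shut from its outer face.

Last checks:
- **Scrapers:** each insertion ended with a 5–7 N stop against the block and 2–8 N on the floor. Before I shut the door, the handles' rear ends were measured about 2 mm from where fully home puts them, all within 0.005 rad of the locker's direction. Afterwards the two handle tops I measured were 69 mm up, as expected; the other two looked the same in the picture.
- **Door and catch:** the door edge is parallel to the locker to within 0.005 rad, with its outer face about 13 mm ahead of the locker origin (nominal 12). The catch pad is back at 70 mm. I did not pull on the door to test the latch.
- **Bystanders:** I did not measure their positions. In the top views the race and socket look unmoved to the end. The oil bottle and can were last seen just before I shut the door. I did not touch any of them knowingly.

Two measurements disagreed. My rough top-camera reading of the locker was about 10 mm off the wrist-camera fit, and I used the wrist fit. Single handle positions differed by up to 10 mm in y between views, so I re-measured each scraper from directly above just before grasping it.

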